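# Pack the tune-up tin, cover it, and hold its outer lid up

### The arm

A 6-joint arm with a two-finger parallel gripper is mounted at the origin on the work surface. World frame = base frame: x ahead of the robot, y to its left, z up, the work surface at z = 0. Lengths are in m, angles in rad, forces in N, time in s.
With the tool pointing down it reaches from about 0.375 to 0.975 m from the base axis. Payload 3.8 kg.
Tool frame: the origin (TCP) lies between the finger pads; the fingertips stand 17 mm ahead of it and the grasp point (between the pads) lies 2 mm behind it; y points along the fingers, x is the direction in which the jaws open and shut, and the axes are right-handed (so a half turn about y gives the same grasp; the last joint's range is limited). The gripper opens to 85 mm and grips with 20 to 120 N. Pads are 22 mm wide; open, the fingers measure 114 mm over their backs; the gripper's body (76 mm by 85 mm) begins 54 mm behind the grasp point. The pads swing forward as they close: fully open they stand 13 mm farther back than shut.
Start: joints at [-1.184, 0.264, 1.604, -0, 1.274, -0.037], TCP at [0.278, -0.615, 0.228] pointing down, gripper open.
Joint ranges: [-2.63, 2.63], [-0.94, 2.18], [0.31, 2.57], [-1.31, 4.45], [0, 2.66], [-2.55, 2.55]. Speed limits (rad/s): [2.57, 2.57, 3.14, 3.14, 3.14, 3.14].

### API

Orientations are given as a rotation vector (axis times angle).
In Python, from plant import get_state, camera, finish_job, recognise gives the robot as it stands.
- The arm moves only by the tool arm_command, never from a script. Its argument "deltas" is one flat list of numbers, 6 for each row, row after row: the shift along the world's x, y, z in mm, then the turn, a rotation vector about the world's x, y, z in rad. A call has 1 to 5 rows; each row is the pose to reach, as a shift and turn from the pose commanded when the call began; what a row does not reach only later rows make up. A row lasts 1/8 s, in which the tool goes at most 62.5 mm and 10.7 degrees, less where a joint would pass 70% of its speed; a pose out of reach is approached as far as the arm can. A call with a gripper value outside its range is refused whole. "hand" is the gripper command: -1 is fully open, 1 is shut, values between are in proportion, set as the call begins (left out, the last holds). The fingers move at their own pace and stop on an object; the grip force is fixed at half the most. Time passes only in rows, so rows that repeat a pose let the fingers close. It gives the time, the measured TCP pose, the force and the opening at its end, in the units of the state.
- get_state(): the state, without advancing time (a new reading comes with each control period).
- camera(name): name is "scene" or "side" or "wrist"; returns a dict with "frame" (384x512x3 uint8, red, green, blue), "K" (3x3 intrinsics, pixels), "T" (4x4, takes a point from camera to world coordinates). Camera axes: x right, y up, looking along -z (the intrinsics and any distortion apply to the point x, -y, -z); pixel columns grow to the right and rows downward; lengths in m; the calibration is good to about 2 mm. A picture is of the moment at which its call begins. There is no depth.
- finish_job(): hands the job in, once; it reports no verdict.
Trained networks look in a picture, given as the dict that the camera call returned (one of the last four; its "shot" number tells which), for a name from the list of things; names that differ only in an ending like _2 or _b are one class to them, and where a whole thing is asked for, a point or a joint stands for the part that bears it (a point fixed in the world has none). Each returns a list of dicts, best first, with "conf" (0 to 1); they miss things now and then, are a little off and sometimes report something else, mostly with a low value. They report only what shows in the picture. A call takes as long as a camera call. They do not tell look-alikes from the thing itself.
- recognise(picture, label): "point" ([x, y, z] in m, in world coordinates, good to about 4 mm: the middle of the surface that is visible of it).
The state is a dict: "time": time; "joint_positions": joint angles; "qd": joint speeds; "tau": joint torques, N m; "tcp_pos": TCP position; "tcp_rot": TCP orientation; "contact_force": force on the tool from outside, world axes, zero at the start; "torque": the same for the moment, N m; "gripper_width": opening from 0.0 (shut) to 1.0 (fully open).
Only numpy, scipy, OpenCV 4.12 (cv2) and the standard library are available. Lean on these libraries where they do the work, as an engineer would, in place of code of your own. Each camera call takes 0.05 s, during which the arm holds its last target.

### The job

Pack the ignition condenser and the points cover into the open tin, then pick up the two nested lids together by the inner lid's pull tab and lower them onto the tin so that the inner lid seats fully home, and let go of the tab. Then take the outer lid by its collar and lift it alone straight up until all of it is a few centimetres clear above the tab, leaving the inner lid seated and undisturbed, and finish holding the outer lid there, level above the tin. Drop nothing, and leave the puller, feeler gauge and wrench where they lie.

Things in the scene. Friction and masses are not known exactly. Their poses are not given: they have to be found in the camera images.
- tin: Open rectangular dark steel tin fixed to the bench: outside 150 (its x) by 88 (its y) by 50 mm high, walls and floor 4 mm, so 142 by 80 mm inside, 46 mm deep. Origin: centre of its underside, z up. With the lid seated, parts inside may be at most 38 mm high. Side by side across y the two parts leave about 20 mm in all; along x there is room for gripper fingers.
- condenser: Ignition condenser: tarnished aluminium cylinder standing on end, 24 mm diameter, 31 mm high, with a dark terminal stub of 8 mm diameter and 4 mm height on top (35 mm in all), about 35 g. Origin: centre of its underside; z along its axis. It may stand or lie in the tin.
- points_cover: Brown bakelite points cover: a rounded block 50 (its x) by 36 (its y) by 26 mm high, about 50 g, lying flat on the bench. Origin: centre of its underside.
- inner_lid: Inner lid, bare steel, loose, 0.28 kg, under the outer lid. Origin: centre of underside. Going up: locating plug 128 x 66 mm (4 mm), then 136 x 74 mm (4 mm); plate 150 (x) by 88 (y) mm, 8 to 12 mm up, that sits on the tin's rim; upright central pull tab. Seated: long side along the tin's (either way round), plug inside the tin with 3 mm play all round, origin 42 mm above the tin's origin.
- tab_top (a point): Middle of the top of the inner lid's pull tab, 68 mm above that lid's origin. The tab is 30 (lid's x) by 14 (lid's y) mm; its top 24 mm stand out above the outer lid's collar. Lifting by the tab carries both lids, nested.
- outer_lid: Outer lid, dull aluminium, loose, 0.30 kg: shallow cap 164 (x) by 102 (y) mm, 3 mm skirt wall, resting on the inner lid's plate with 4 mm play sideways. Origin: centre of the skirt's lower edge; nested, 9 mm above the inner lid's origin. Top face 7 mm above the origin, with an upright rectangular collar in the middle. Starts nested on the inner lid.
- collar_top (a point): Middle of the mouth of the outer lid's collar, 35 mm above that lid's origin and 28 mm above its top face. The collar is 54 (lid's x) by 40 (lid's y) mm outside, 44 by 30 mm inside; the tab passes up through it with 7 to 8 mm play. Lifting by the collar takes the outer lid alone.
- puller: Bystander: rusty steel flywheel puller lying flat, a 95 x 28 x 16 mm bar with a 100 mm cross bolt. Origin: centre of its underside.
- feeler_gauge: Bystander: folded steel feeler gauge set, 22 x 105 x 12 mm, long side along its y. Origin: centre of its underside.
- wrench: Bystander: 160 mm steel wrench lying flat along its x. Origin: centre of its underside.
There are look-alikes about, which are no part of the job. Of the things shaped like the condenser, the aluminium one is meant. What is shaped like the inner_lid but red is not meant.

How it is judged:
By the outcome, as a careful person would: the job done as asked, in the order asked, and still so for the second after the job is handed in, while the arm keeps its last pose, push and grip.
It also fails if it takes over 72 s, if anything falls off the work surface, if the arm or the gripper's body presses on something with over 40 N, if the wrist force passes 120 N, or if a joint passes its speed limit or range.

## Working session

There is one attempt and no reset: what is moved stays moved. The work goes in short steps, Python scripts to look and compute and a tool call to move; the robot and the scene stay as the last step left them, time stands still between calls to the robot, and variables do not carry over. Pictures are saved under pics/ and viewed, and the job is handed in when it is done.

Besides the shell and the picture viewer there is one more tool, called by a JSON object that holds its "name" and its "arguments". arm_command: Moves the arm, as the interface text tells. Its arguments: {"type":"object","properties":{"deltas":{"type":"array","items":{"type":"number"}},"hand":{"type":"number"}},"required":["deltas"]}

```bash
mkdir -p pics; ls; python3 - <<'E'
from plant import get_state, camera, recognise
import cv2,numpy as np
s=get_state();print(s)
for n in ["scene","side"]:
    p=camera(n);cv2.imwrite(f"pics/{n}0.png",p["frame"][:,:,::-1])
    print(n,p["K"],p["T"])
    for l in ["tin","condenser","points_cover","inner_lid","tab_top","outer_lid","collar_top","puller","feeler_gauge","wrench"]:
        print(l,[(np.round(r["point"],3).tolist(),round(r["conf"],2)) for r in recognise(p,l)])
E
```

```text
pics
{'time': 0.0, 'joint_positions': array([-1.18390103e+00,  2.64752514e-01,  1.60540724e+00, -4.29729785e-06,
        1.27371721e+00, -3.69125556e-02]), 'qd': array([ 0.00098377, -0.00027352, -0.0015554 ,  0.00186823, -0.0015021 ,
       -0.00157523]), 'tau': array([ 6.39274822e-04, -5.15096605e+01, -3.67317796e+01, -1.06009165e-04,
        1.28565927e-02,  1.18640909e-05]), 'tcp_pos': array([ 0.27728475, -0.61458113,  0.22644454]), 'tcp_rot': array([-1.3790591 ,  0.89297866, -0.88989944]), 'contact_force': array([0.31755684, 0.91700611, 0.89020497]), 'torque': array([-0.02683567, -0.02053515, -0.00188002]), 'gripper_width': 1.0020643165050367}
scene [[496.07242461   0.         254.15694031]
 [  0.         496.07242461 193.64568115]
 [  0.           0.           1.        ]] [[ 0.12103147 -0.81942279  0.56026572  1.17915576]
 [ 0.99252171  0.10892458 -0.05510078 -0.03208432]
 [-0.01587588  0.56274481  0.82647821  0.98939918]
 [ 0.          0.          0.          1.        ]]
tin [([0.458, 0.326, 0.016], 0.71), ([0.57, 0.026, 0.054], 0.58)]
condenser [([0.577, -0.264, 0.029], 0.55
[... 674 characters left out ...]
2887   0.66542967  0.74634226  0.81895985]
 [ 0.          0.          0.          1.        ]]
tin [([0.453, 0.342, 0.024], 0.73)]
condenser [([0.552, -0.207, 0.032], 0.76), ([0.569, -0.275, 0.032], 0.72), ([0.71, 0.239, 0.012], 0.25)]
points_cover [([0.432, -0.289, 0.022], 0.84)]
inner_lid [([0.367, -0.084, 0.008], 0.93), ([0.574, 0.017, 0.051], 0.65), ([0.764, -0.016, 0.014], 0.16)]
tab_top [([0.37, -0.084, 0.011], 0.89), ([0.571, 0.019, 0.056], 0.72)]
outer_lid [([0.563, 0.012, 0.022], 0.58)]
collar_top [([0.558, 0.005, 0.015], 0.77)]
puller [([0.766, -0.016, 0.014], 0.74)]
feeler_gauge [([0.763, -0.014, 0.011], 0.87), ([0.454, 0.339, 0.022], 0.36)]
wrench [([0.725, -0.232, 0.007], 0.76)]
```

View pics/scene0.png

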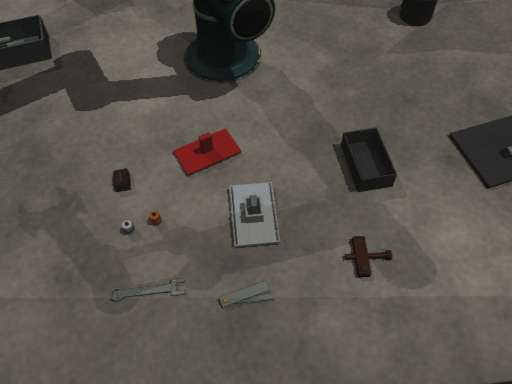

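View pics/side0.png

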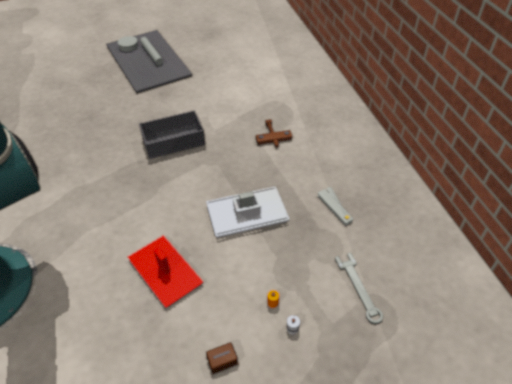

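The scene view shows the tin at (368,160), the nested lids at (254,213), the aluminium condenser at (127,227) with an orange decoy at (154,217), the cover at (121,180), and the red decoy lid at (207,150). Next I'll crop closer and look at the tool and wrist geometry.

```bash
cat > h.py <<'E'
import cv2,numpy as np
from scipy.spatial.transform import Rotation as R
from plant import get_state,camera,recognise
def proj(p,X):
    X=np.atleast_2d(X);T=np.linalg.inv(p["T"]);c=X@T[:3,:3].T+T[:3,3]
    K=p["K"];return np.c_[K[0,0]*c[:,0]/-c[:,2]+K[0,2],K[1,1]*-c[:,1]/-c[:,2]+K[1,2]]
def ray(p,u,v,z):
    K=p["K"];d=np.array([(u-K[0,2])/K[0,0],-(v-K[1,2])/K[1,1],-1.]);d=p["T"][:3,:3]@d;o=p["T"][:3,3]
    return o+d*(z-o[2])/d[2]
def st():
    s=get_state();M=R.from_rotvec(s["tcp_rot"]).as_matrix()
    print("t",round(s["time"],2),"tcp",np.round(s["tcp_pos"]*1000,1),"X(jaw)",np.round(M[:,0],3),"Y",np.round(M[:,1],3),"F",np.round(s["contact_force"],1),"w",round(s["gripper_width"],3));return s
def crop(p,c,s,f,name):
    u,v=c;x0=int(u-s);y0=int(v-s*0.75);x0=max(0,x0);y0=max(0,y0)
    im=p["frame"][y0:y0+int(1.5*s),x0:x0+2*s,::-1]
    im=cv2.resize(im,None,fx=f,fy=f,interpolation=cv2.INTER_CUBIC);cv2.imwrite("pics/"+name,im);return x0,y0
E
python3 - <<'E'
from h import *
st()
p=camera("wrist");cv2.imwrite("pics/w0.png",p["frame"][:,:,::-1]);print(p["K"],p["T"])
p=camera("scene");print(crop(p,(254,213),40,10,"s_lid.png"),crop(p,(368,160),40,10,"s_tin.png"),crop(p,(130,205),40,10,"s_parts.png"))
E
```

```text
t 1.1 tcp [ 277.6 -615.3  227.8] X(jaw) [ 0.411 -0.912  0.   ] Y [ 0. -0. -1.] F [-0.5 -0.1  0.6] w 0.996
[[288.2971151    0.         253.93509652]
 [  0.         288.2971151  198.28871037]
 [  0.           0.           1.        ]] [[ 4.11102953e-01  8.76919347e-01  2.49011689e-01  3.40397020e-01]
 [-9.11588663e-01  3.95262071e-01  1.13022144e-01 -5.85896467e-01]
 [ 6.86428982e-04 -2.73459970e-01  9.61883139e-01  3.74991160e-01]
 [ 0.00000000e+00  0.00000000e+00  0.00000000e+00  1.00000000e+00]]
(214, 183) (328, 130) (90, 175)
```

View pics/w0.png

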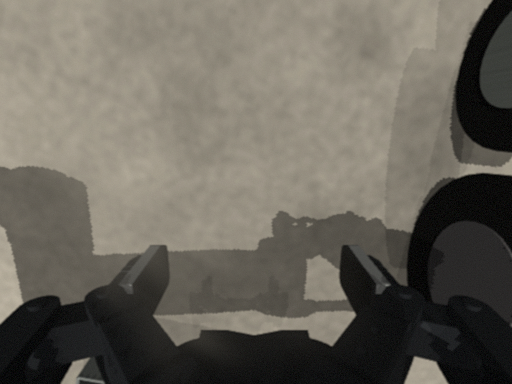

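View pics/s_parts.png

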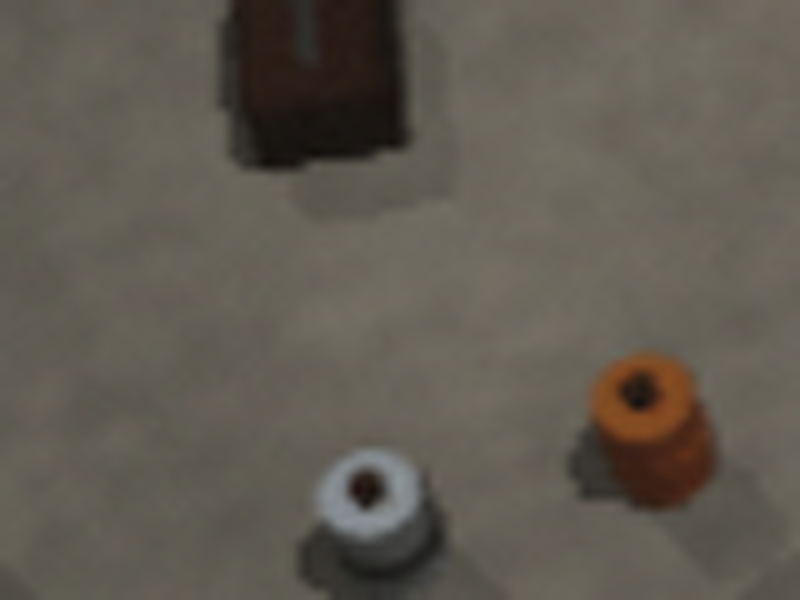

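View pics/s_tin.png

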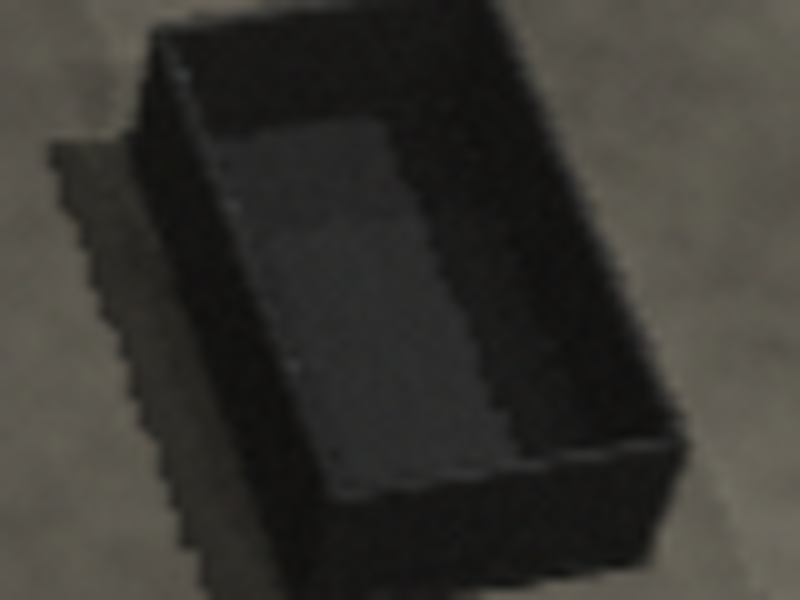

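View pics/s_lid.png

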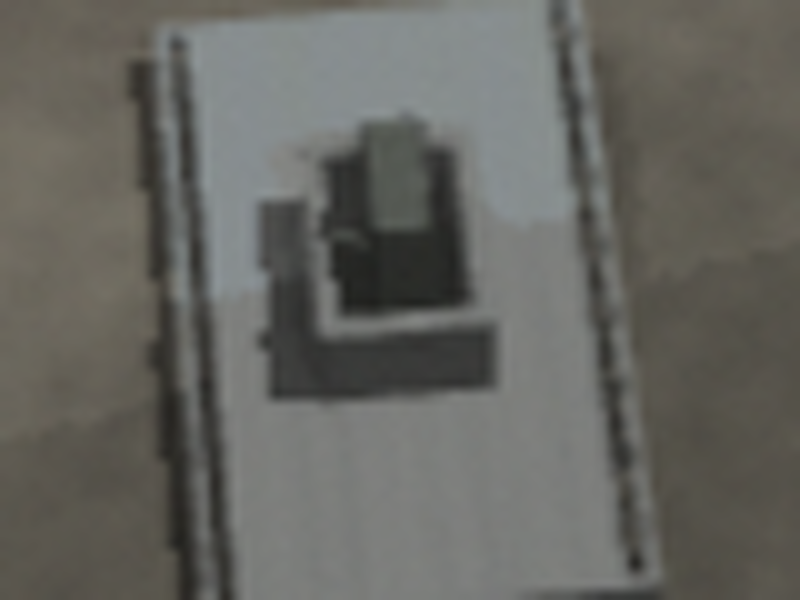

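```bash
python3 - <<'E'
from h import *
p=camera("scene");print(crop(p,(121,182),20,18,"s_cov.png"))
q=camera("side");print(crop(q,(222,358),25,14,"d_cov.png"),crop(q,(172,134),45,8,"d_tin.png"),crop(q,(247,212),45,8,"d_lid.png"))
for u,v,z in [(126.5,224,.031)]: print(ray(p,u,v,z))
print("tin corners",[ray(p,328+a/10,130+b/10,.05)[:2].round(4) for a,b in [(155,30),(335,495),(688,440),(490,0)]])
E
```

```text
(101, 167)
(197, 339) (127, 100) (202, 178)
[ 0.5737193  -0.26359527  0.031     ]
tin corners [array([0.3903, 0.2732]), array([0.5357, 0.283 ]), array([0.5311, 0.3684]), array([0.3919, 0.358 ])]
```

View pics/s_cov.png

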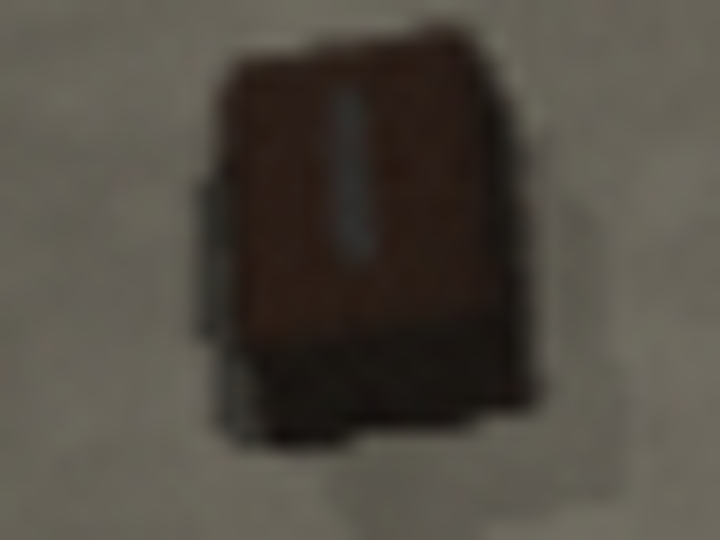

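View pics/d_cov.png

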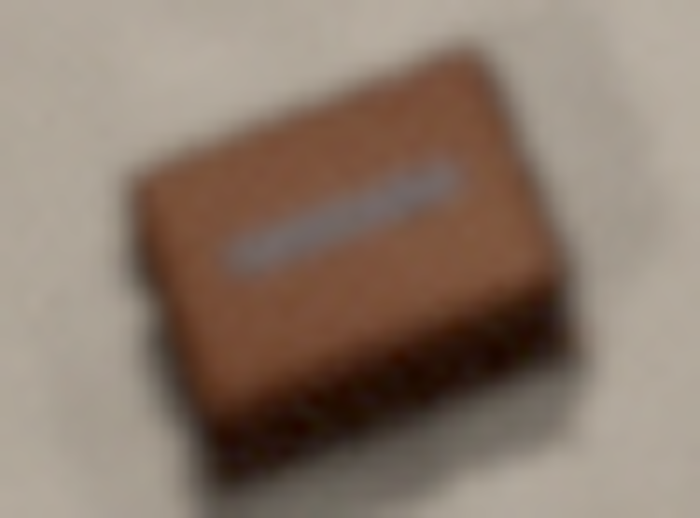

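View pics/d_tin.png

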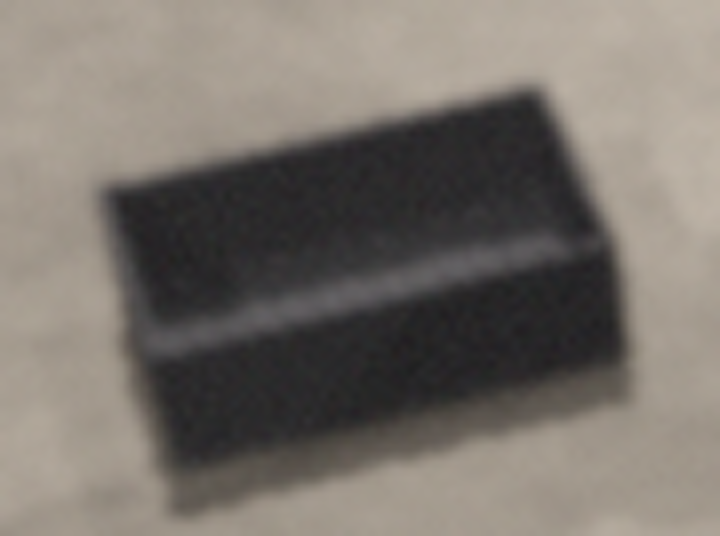

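```bash
python3 - <<'E'
from h import *
p=camera("scene");q=camera("side")
def rep(n,P,off,s,pts,z):
    c=np.array([ray(P,off[0]+(a+.5)/s-.5,off[1]+(b+.5)/s-.5,z)[:2] for a,b in pts])
    e=[c[(i+1)%4]-c[i] for i in range(4)]
    print(n,"ctr",(c.mean(0)*1000).round(1),"len",[round(np.linalg.norm(x)*1000) for x in e],"ang",[round(np.degrees(np.arctan2(x[1],x[0])),1) for x in e])
rep("tin s",p,(328,130),10,[(155,30),(335,495),(688,440),(480,-15)],.05)
rep("tin d",q,(127,100),8,[(108,190),(150,350),(608,237),(540,90)],.05)
rep("cov s",p,(101,167),18,[(235,65),(465,35),(495,325),(250,340)],.026)
rep("cov d",q,(197,339),14,[(135,180),(470,45),(570,270),(215,405)],.026)
rep("lid s",p,(214,183),10,[(155,22),(580,0),(655,580),(195,635)],.016)
print(ray(p,126.5,223.5,.031),ray(q,292.7,320,.031))
E
```

```text
tin s ctr [459.5 319.6] len [146, 86, 145, 84] ang [np.float64(3.9), np.float64(93.1), np.float64(-175.4), np.float64(-87.5)]
tin d ctr [458.2 318.4] len [80, 145, 79, 142] ang [np.float64(-88.9), np.float64(3.2), np.float64(93.3), np.float64(-177.3)]
cov s ctr [ 435.4 -282.1] len [31, 50, 32, 47] ang [np.float64(91.8), np.float64(5.9), np.float64(-93.3), np.float64(-175.4)]
cov d ctr [ 431.9 -283.7] len [45, 32, 46, 31] ang [np.float64(5.7), np.float64(-82.7), np.float64(-176.0), np.float64(95.1)]
lid s ctr [570.8  24.1] len [102, 160, 103, 167] ang [np.float64(86.0), np.float64(-2.1), np.float64(-89.7), np.float64(177.7)]
[ 0.57239382 -0.26362574  0.031     ] [ 0.57125296 -0.26249207  0.031     ]
```

View pics/d_lid.png

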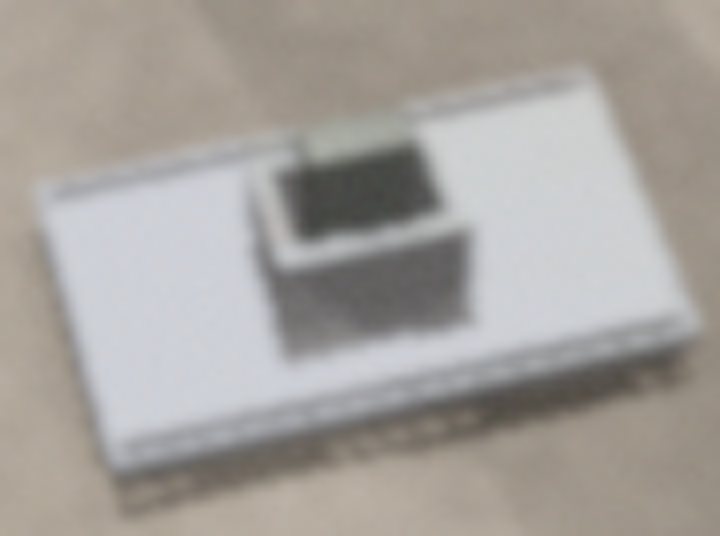

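{"name": "arm_command", "arguments": {"deltas": [22,47,-10,0,0,0.175,44,94,-20,0,0,0.35,66,141,-30,0,0,0.525,88,188,-40,0,0,0.7,110,235,-50,0,0,0.875]}}

```text
time: 2.02
tcp_pos: [0.3882, -0.3789, 0.1778]
tcp_rot: [-1.561, 0.209, -0.21]
contact_force: [-0.3, 0.4, -0.1]
gripper_width: 1.001
```

{"name": "arm_command", "arguments": {"deltas": [16,33,-15,0,0,0.12,32,66,-30,0,0,0.24,46,97,-45,0,0,0.361,46,97,-45,0,0,0.361]}}

```text
time: 2.52
tcp_pos: [0.4332, -0.2808, 0.1314]
tcp_rot: [-1.567, -0.071, 0.074]
contact_force: [-0.6, 0.1, 0.8]
gripper_width: 1.003
```

```bash
python3 - <<'E'
from h import *
st();p=camera("wrist");cv2.imwrite("pics/w1.png",p["frame"][:,:,::-1])
for l in ["points_cover","condenser"]: print(l,[(np.round(r["point"],3).tolist(),round(r["conf"],2)) for r in recognise(p,l)])
a=np.radians(5);Rz=np.array([[np.cos(a),-np.sin(a)],[np.sin(a),np.cos(a)]])
print(proj(p,[np.r_[Rz@[x,y]+[.4335,-.283],.026] for x,y in [(-.025,-.018),(.025,-.018),(.025,.018),(-.025,.018)]]).round(0))
E
```

```text
t 2.52 tcp [ 433.2 -280.8  131.4] X(jaw) [ 0.996  0.092 -0.002] Y [-0.002  0.002 -1.   ] F [-0.6  0.1  0.8] w 1.003
points_cover [([0.43, -0.277, 0.026], 0.68)]
condenser [([0.547, -0.204, 0.034], 0.91), ([0.566, -0.26, 0.031], 0.73)]
[[228. 218.]
 [281. 218.]
 [283. 180.]
 [227. 180.]]
```

View pics/w1.png

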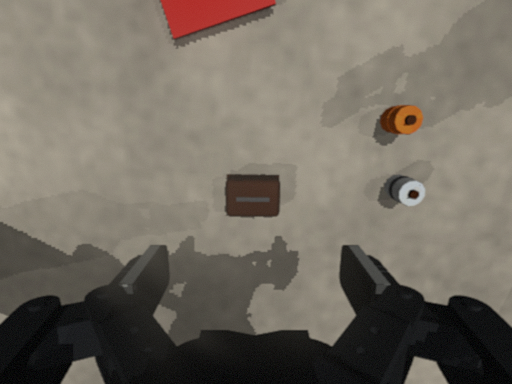

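The wrist view shows the cover's top centred at (253,198), midway between the fingers and square to them, in line with the stereo estimate. I'll descend and grip.

{"name": "arm_command", "arguments": {"deltas": [-1,-1,-50,0,0,0,-1,-1,-90,0,0,0,-1,-1,-113,0,0,0,-1,-1,-113,0,0,0]}}

```text
time: 3.18
tcp_pos: [0.4309, -0.2845, 0.0184]
tcp_rot: [-1.568, -0.066, 0.07]
contact_force: [-0.6, 0.3, 0.3]
gripper_width: 1.004
```

{"name": "arm_command", "arguments": {"deltas": [0,0,0,0,0,0,0,0,0,0,0,0,0,0,0,0,0,0,0,0,0,0,0,0], "hand": 1}}

```text
time: 3.68
tcp_pos: [0.4339, -0.2859, 0.0228]
tcp_rot: [-1.573, -0.072, 0.069]
contact_force: [-3.3, -0.5, 10.1]
gripper_width: 0.147
```

```bash
python3 - <<'E'
from h import *
st();p=camera("wrist");cv2.imwrite("pics/w2.png",p["frame"][:,:,::-1])
p=camera("side");crop(p,(222,350),45,8,"d2.png")
E
```

```text
t 3.67 tcp [ 433.9 -285.9   22.8] X(jaw) [0.996 0.089 0.002] Y [ 0.002 -0.003 -1.   ] F [-3.3 -0.5 10.1] w 0.147
```

View pics/w2.png

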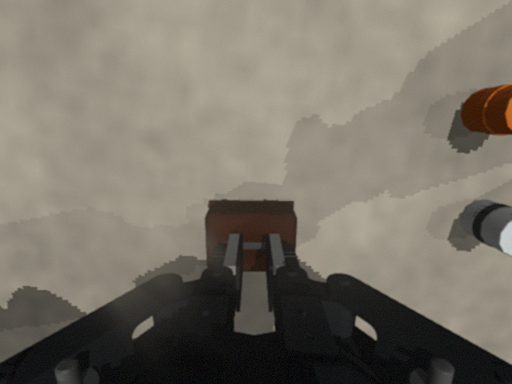

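View pics/d2.png

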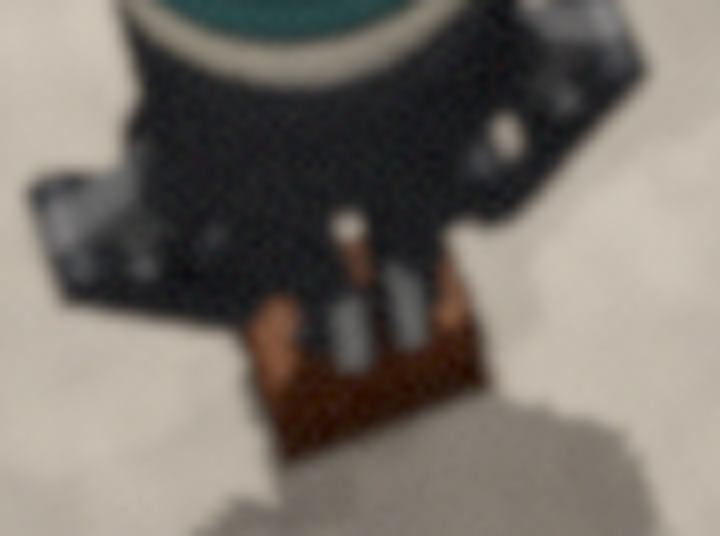

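```bash
python3 - <<'E'
from h import *
p=camera("wrist");print(p["T"].round(3))
for z in (.026,.032):
  print(z,[ray(p,u,v,z).round(4)[:2] for u,v in [(207,209),(295,209),(297,270),(206,262)]])
print(ray(p,205,201,0),ray(p,297,201,0))
print(proj(p,[[.4339,-.2859,.0228],[.4339,-.2859,.006]]))
crop(p,(255,250),70,5,"w2c.png")
q=camera("scene");crop(q,(121,180),40,10,"s2.png")
E
```

```text
[[ 0.996 -0.085 -0.028  0.427]
 [ 0.089  0.957  0.276 -0.215]
 [ 0.003 -0.277  0.961  0.17 ]
 [ 0.     0.     0.     1.   ]]
0.026 [array([ 0.4071, -0.2646]), array([ 0.453 , -0.2606]), array([ 0.4588, -0.2961]), array([ 0.4079, -0.2955])]
0.032 [array([ 0.408 , -0.2626]), array([ 0.452 , -0.2587]), array([ 0.4574, -0.2927]), array([ 0.4087, -0.2922])]
[ 0.40208847 -0.26851091  0.        ] [ 0.45832711 -0.26352541  0.        ]
[[254.2690139  247.34398478]
 [254.15542001 235.26232471]]
```

View pics/w2c.png

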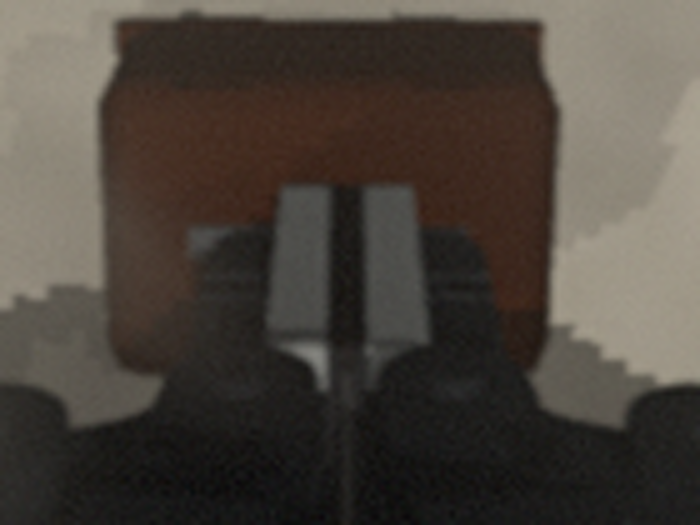

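View pics/s2.png

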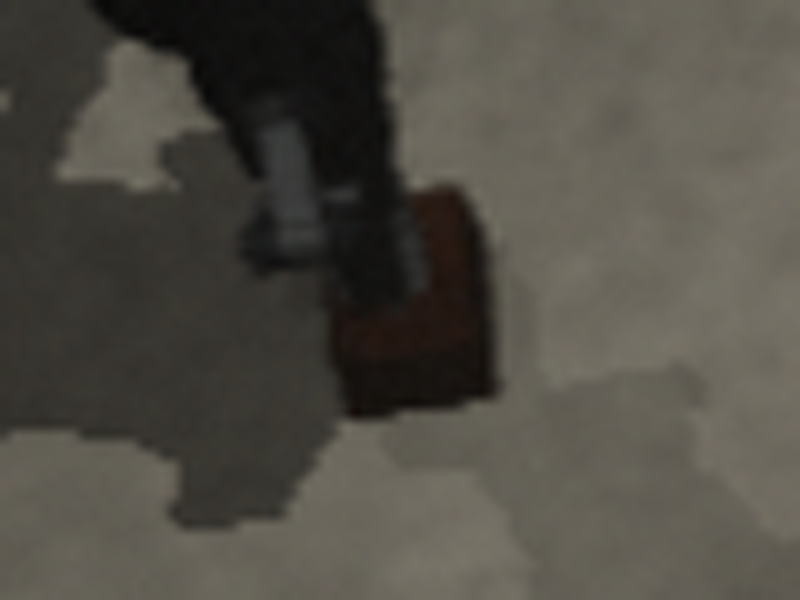

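```bash
python3 - <<'E'
from h import *
st()
E
```

```text
t 3.88 tcp [ 434.1 -285.9   22.6] X(jaw) [0.996 0.089 0.003] Y [ 0.003 -0.003 -1.   ] F [-2.6 -0.2 10.7] w -0.0
```

```bash
python3 - <<'E'
from h import *
q=camera("side");p=camera("scene");w=camera("wrist")
for z in (0,.006,.012,.018,.024,.03): print(z,ray(q,224.4,361,z).round(3))
print(proj(w,[[.434,-.275,z] for z in (.0,.006,.016,.026)]).round(0))
cv2.imwrite("pics/dfull.png",cv2.resize(q["frame"][290:384,150:300,::-1],None,fx=5,fy=5,interpolation=cv2.INTER_CUBIC))
E
```

```text
0 [ 0.435 -0.286  0.   ]
0.006 [ 0.435 -0.288  0.006]
0.012 [ 0.435 -0.291  0.012]
0.018 [ 0.434 -0.293  0.018]
0.024 [ 0.434 -0.296  0.024]
0.03 [ 0.434 -0.298  0.03 ]
[[256. 215.]
 [256. 219.]
 [256. 225.]
 [256. 231.]]
```

View pics/dfull.png

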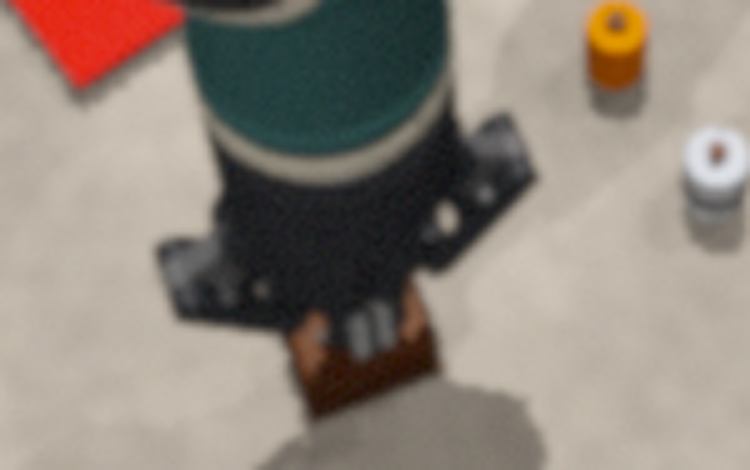

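The views (wrist tip row ~235, side and scene) show the fingers closed on top of the cover. The fingertips therefore seem to stand about 20 mm farther back than stated, and the cover itself hasn't moved. I'll lift and check this by touching bare bench with the gripper shut.

{"name": "arm_command", "arguments": {"deltas": [0,0,40,0,0,0,0,-40,50,0,0,0,0,-60,30,0,0,0,0,-60,6,0,0,0,0,-60,6,0,0,0]}}

```text
time: 4.65
tcp_pos: [0.4312, -0.3433, 0.0245]
tcp_rot: [-1.567, -0.067, 0.072]
contact_force: [1.0, 0.5, -0.5]
gripper_width: 0.0
```

```bash
python3 - <<'E'
from h import *
st();q=camera("side");
cv2.imwrite("pics/d3.png",cv2.resize(q["frame"][290:384,150:300,::-1],None,fx=5,fy=5,interpolation=cv2.INTER_CUBIC))
w=camera("wrist");cv2.imwrite("pics/w3.png",w["frame"][:,:,::-1])
E
```

```text
t 4.65 tcp [ 431.2 -343.3   24.5] X(jaw) [ 0.996  0.089 -0.003] Y [-0.003  0.002 -1.   ] F [ 1.   0.5 -0.5] w 0.0
```

View pics/d3.png

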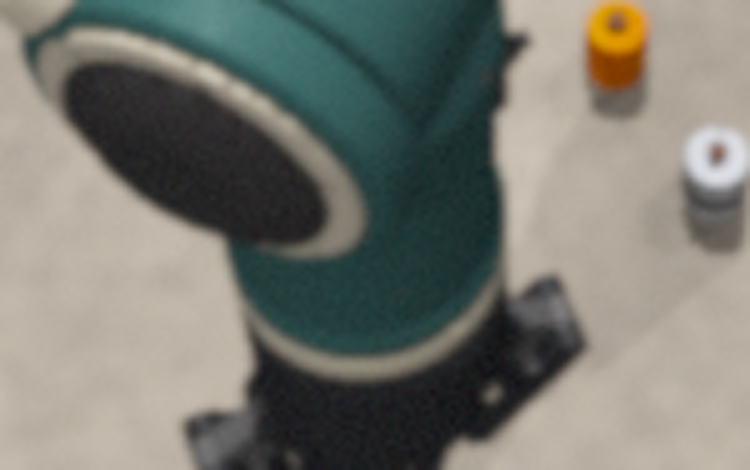

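View pics/w3.png

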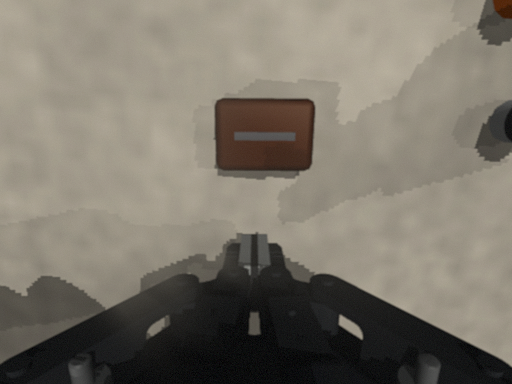

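{"name": "arm_command", "arguments": {"deltas": [0,0,-7,0,0,0,0,0,-10,0,0,0,0,0,-10,0,0,0]}}

```text
time: 5.12
tcp_pos: [0.4325, -0.344, 0.0157]
tcp_rot: [-1.569, -0.07, 0.07]
contact_force: [-1.2, 0.3, 0.3]
gripper_width: 0.002
```

```bash
python3 - <<'E'
from h import *
st();w=camera("wrist")
q=camera("wrist")
cv2.imwrite("pics/w4.png",w["frame"][:,:,::-1])
E
```

```text
t 5.12 tcp [ 432.5 -344.    15.7] X(jaw) [ 0.996  0.089 -0.   ] Y [-0.  0. -1.] F [-1.2  0.3  0.3] w 0.002
```

View pics/w4.png

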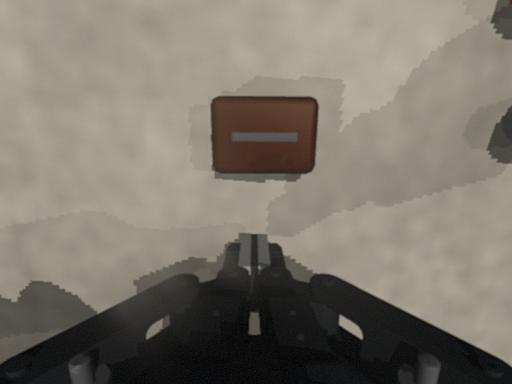

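{"name": "arm_command", "arguments": {"deltas": [0,0,-3,0,0,0,0,0,-6,0,0,0,0,0,-6,0,0,0]}}

```text
time: 5.6
tcp_pos: [0.4323, -0.344, 0.0093]
tcp_rot: [-1.569, -0.069, 0.07]
contact_force: [-0.5, -0.4, -0.5]
gripper_width: -0.001
```

```bash
python3 - <<'E'
from h import *
st()
E
```

```text
t 5.6 tcp [ 432.3 -344.     9.3] X(jaw) [ 0.996  0.089 -0.001] Y [-0.001  0.001 -1.   ] F [-0.5 -0.4 -0.5] w -0.001
```

{"name": "arm_command", "arguments": {"deltas": [0,0,-4,0,0,0,0,0,-8,0,0,0,0,0,-8,0,0,0]}}

```text
time: 5.98
tcp_pos: [0.4322, -0.3439, 0.0012]
tcp_rot: [-1.569, -0.069, 0.071]
contact_force: [-0.2, 0.1, 0.2]
gripper_width: 0.001
```

{"name": "arm_command", "arguments": {"deltas": [0,0,-2,0,0,0,0,0,-4,0,0,0,0,0,-4,0,0,0]}}

```text
time: 6.35
tcp_pos: [0.4325, -0.3442, -0.0024]
tcp_rot: [-1.569, -0.07, 0.07]
contact_force: [-0.8, 0.8, -0.3]
gripper_width: -0.004
```

{"name": "arm_command", "arguments": {"deltas": [0,0,-2,0,0,0,0,0,-4,0,0,0,0,0,-4,0,0,0]}}

```text
time: 6.72
tcp_pos: [0.4328, -0.3445, -0.0035]
tcp_rot: [-1.569, -0.07, 0.07]
contact_force: [-6.0, 5.0, 19.6]
gripper_width: 0.001
```

Contact comes at TCP z ≈ -3 mm. So the shut fingertips are about 3 mm behind the reported TCP, 20 mm off the stated value, and I'll allow for that from here on. Next I'll raise, open and re-measure the cover.

{"name": "arm_command", "arguments": {"deltas": [0,0,40,0,0,0,0,30,80,0,0,0,0,60,88,0,0,0,0,60,88,0,0,0], "hand": -1}}

```text
time: 7.22
tcp_pos: [0.433, -0.2833, 0.0828]
tcp_rot: [-1.571, -0.073, 0.07]
contact_force: [-0.0, -0.3, -1.1]
gripper_width: 0.845
```

```bash
python3 - <<'E'
from h import *
st();w=camera("wrist");print(crop(w,(254,190),60,6,"w5.png"))
E
```

```text
t 7.22 tcp [ 433.  -283.3   82.8] X(jaw) [0.996 0.091 0.001] Y [ 0.001 -0.001 -1.   ] F [-0.  -0.3 -1.1] w 0.845
(194, 145)
```

View pics/w5.png

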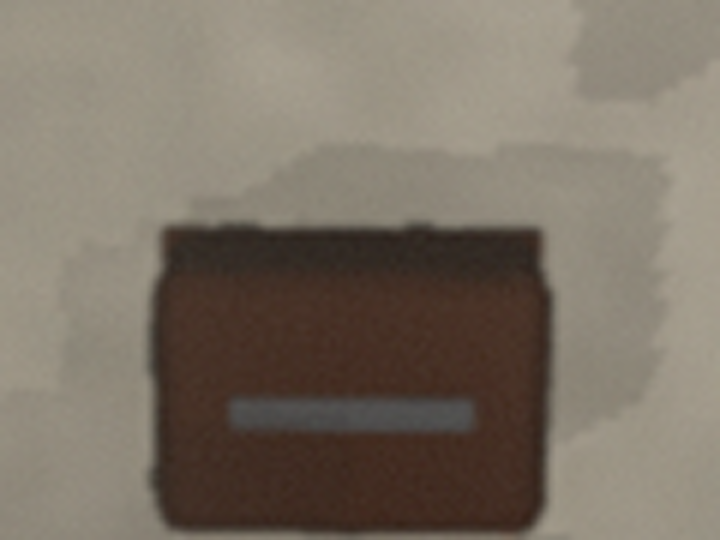

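```bash
python3 - <<'E'
from h import *
w=camera("wrist");st()
f=lambda a,b:(194+a/6,145+b/6)
for a,b in [(160,275),(550,275),(545,528),(162,528),(352,414)]: print(ray(w,*f(a,b),.026).round(4))
E
```

```text
t 7.33 tcp [ 432.6 -284.4   81.7] X(jaw) [0.996 0.09  0.   ] Y [ 0.    -0.001 -1.   ] F [ 0.5 -0.2  0.1] w 0.994
[ 0.4068 -0.2684  0.026 ]
[ 0.4539 -0.2641  0.026 ]
[ 0.4573 -0.297   0.026 ]
[ 0.409  -0.3014  0.026 ]
[ 0.4316 -0.284   0.026 ]
```

{"name": "arm_command", "arguments": {"deltas": [-1,0,-45,0,0,0,-1,0,-75,0,0,0,-1,0,-82,0,0,0,-1,0,-82,0,0,0]}}

```text
time: 7.82
tcp_pos: [0.4312, -0.2846, -0.0008]
tcp_rot: [-1.569, -0.069, 0.07]
contact_force: [0.1, 0.2, -0.6]
gripper_width: 0.999
```

{"name": "arm_command", "arguments": {"deltas": [0,0,0,0,0,0,0,0,0,0,0,0,0,0,0,0,0,0], "hand": 1}}

```text
time: 8.2
tcp_pos: [0.433, -0.2853, 0.0014]
tcp_rot: [-1.572, -0.072, 0.068]
contact_force: [0.5, -0.4, 6.0]
gripper_width: 0.569
```

{"name": "arm_command", "arguments": {"deltas": [0,0,40,0,0,0,0,0,90,0,0,0,3,45,125,0,0,0,5,100,130,0,0,0,8,158,130,0,0,0]}}

```text
time: 8.82
tcp_pos: [0.4404, -0.1254, 0.1316]
tcp_rot: [-1.571, -0.072, 0.066]
contact_force: [0.8, 0.7, -1.1]
gripper_width: 0.572
```

{"name": "arm_command", "arguments": {"deltas": [3,59,0,0,0,-0.01,6,118,0,0,0,-0.02,9,177,0,0,0,-0.03,12,236,0,0,0,-0.03,15,295,0,0,0,-0.03]}}

```text
time: 9.45
tcp_pos: [0.4544, 0.1707, 0.1304]
tcp_rot: [-1.57, -0.048, 0.045]
contact_force: [0.9, -0.7, -0.2]
gripper_width: 0.572
```

{"name": "arm_command", "arguments": {"deltas": [3,55,0,0,0,0,6,100,0,0,0,0,6,134,0,0,0,0,6,134,0,0,0,0]}}

```text
time: 9.95
tcp_pos: [0.4604, 0.305, 0.1302]
tcp_rot: [-1.569, -0.05, 0.048]
contact_force: [-0.3, -0.5, -1.6]
gripper_width: 0.567
```

```bash
python3 - <<'E'
from h import *
st();w=camera("wrist");cv2.imwrite("pics/w6.png",w["frame"][:,:,::-1])
E
```

```text
t 9.95 tcp [460.4 305.  130.2] X(jaw) [0.998 0.062 0.001] Y [ 0.001  0.001 -1.   ] F [-0.3 -0.5 -1.6] w 0.567
```

View pics/w6.png

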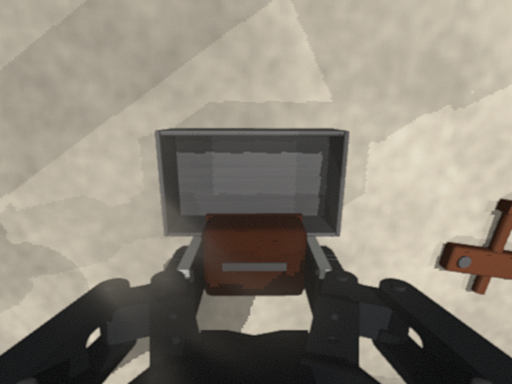

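```bash
python3 - <<'E'
from h import *
st();w=camera("wrist");print(crop(w,(252,185),110,3.5,"w6c.png"))
c=np.array([ray(w,*f,.05)[:2] for f in [(157,129.5),(348,128.5),(342,236.5),(163,236.5)]]);print(c.round(4),c.mean(0))
e=c[1]-c[0];g=c[2]-c[3];h=c[0]-c[3];print([np.degrees(np.arctan2(*x[::-1])).round(1) for x in(e,g,h)],[np.linalg.norm(x) for x in(e,g,h)])
E
```

```text
t 10.0 tcp [460.2 303.5 129.9] X(jaw) [0.998 0.061 0.   ] Y [ 0. -0. -1.] F [ 0.5 -0.6 -0.3] w 0.572
(142, 102)
[[0.3821 0.3592]
 [0.5281 0.3689]
 [0.5365 0.2798]
 [0.3844 0.2705]] [0.45777081 0.31960047]
[np.float64(3.8), np.float64(3.5), np.float64(91.5)] [np.float64(0.14639148457066867), np.float64(0.15237297219329585), np.float64(0.08871841961276936)]
```

View pics/w6c.png

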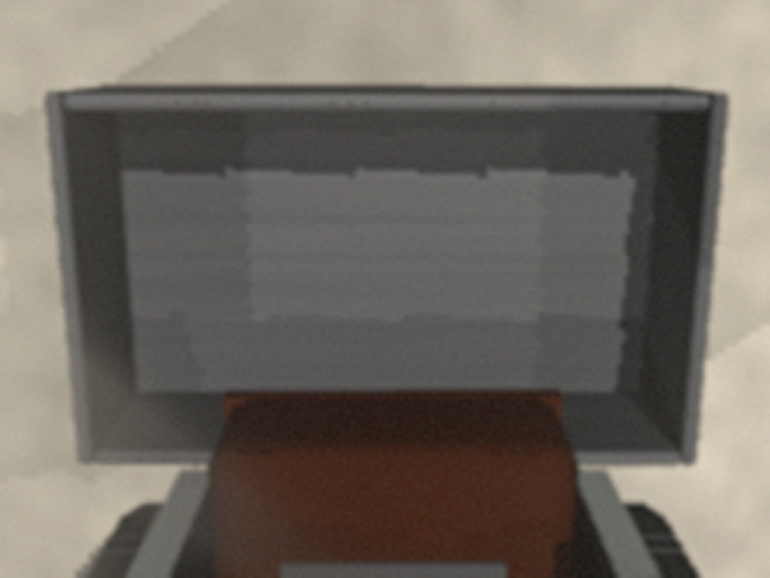

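{"name": "arm_command", "arguments": {"deltas": [-1,-1,-50,0,0,0,-1,-1,-95,0,0,0,-1,-1,-115,0,0,0,-1,-1,-120,0,0,0,-1,-1,-123,0,0,0]}}

```text
time: 10.68
tcp_pos: [0.4603, 0.3013, 0.0074]
tcp_rot: [-1.57, -0.046, 0.045]
contact_force: [-0.1, -0.1, -0.8]
gripper_width: 0.572
```

{"name": "arm_command", "arguments": {"deltas": [0,0,-1,0,0,0,0,0,-2,0,0,0]}}

```text
time: 10.92
tcp_pos: [0.4605, 0.3021, 0.0059]
tcp_rot: [-1.569, -0.048, 0.045]
contact_force: [-0.2, -0.0, 0.2]
gripper_width: 0.572
```

{"name": "arm_command", "arguments": {"deltas": [0,0,0,0,0,0,0,0,0,0,0,0,0,0,0,0,0,0], "hand": -0.5}}

```text
time: 11.3
tcp_pos: [0.4597, 0.3018, 0.0049]
tcp_rot: [-1.57, -0.047, 0.046]
contact_force: [-0.2, 0.8, 0.3]
gripper_width: 0.75
```

{"name": "arm_command", "arguments": {"deltas": [0,0,45,0,0,0,0,0,95,0,0,0,8,-40,125,0,0,0,18,-95,130,0,0,0,29,-150,130,0,0,0]}}

```text
time: 11.92
tcp_pos: [0.4895, 0.1508, 0.1362]
tcp_rot: [-1.57, -0.05, 0.045]
contact_force: [0.3, 0.1, -0.7]
gripper_width: 0.746
```

{"name": "arm_command", "arguments": {"deltas": [12,-60,0,0,0,0,24,-120,0,0,0,0,36,-180,0,0,0,0,48,-240,0,0,0,0,60,-300,0,0,0,0], "hand": -1}}

```text
time: 12.55
tcp_pos: [0.5488, -0.1503, 0.135]
tcp_rot: [-1.57, -0.047, 0.046]
contact_force: [1.0, 1.1, -0.6]
gripper_width: 1.005
```

{"name": "arm_command", "arguments": {"deltas": [12,-55,-10,0,0,0,22,-100,-20,0,0,0,23,-115,-30,0,0,0,23,-115,-30,0,0,0]}}

```text
time: 13.05
tcp_pos: [0.5704, -0.2632, 0.1033]
tcp_rot: [-1.569, -0.043, 0.047]
contact_force: [0.4, 1.3, 0.4]
gripper_width: 1.001
```

```bash
python3 - <<'E'
from h import *
st();w=camera("wrist");cv2.imwrite("pics/w7.png",w["frame"][:,:,::-1])
print(crop(w,(254,190),60,6,"w7c.png"))
s=camera("scene");crop(s,(368,160),40,10,"s7.png")
E
```

```text
t 13.05 tcp [ 570.4 -263.2  103.3] X(jaw) [ 0.998  0.057 -0.003] Y [-0.003  0.002 -1.   ] F [0.4 1.3 0.4] w 1.001
(194, 145)
```

View pics/w7.png

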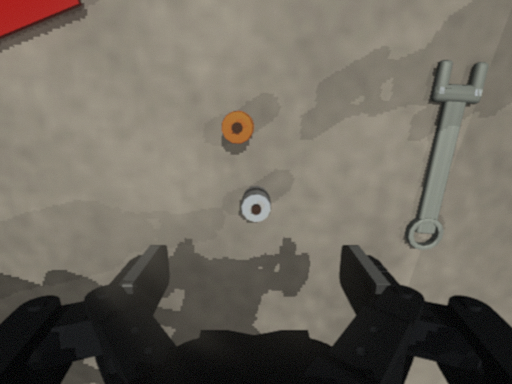

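View pics/s7.png

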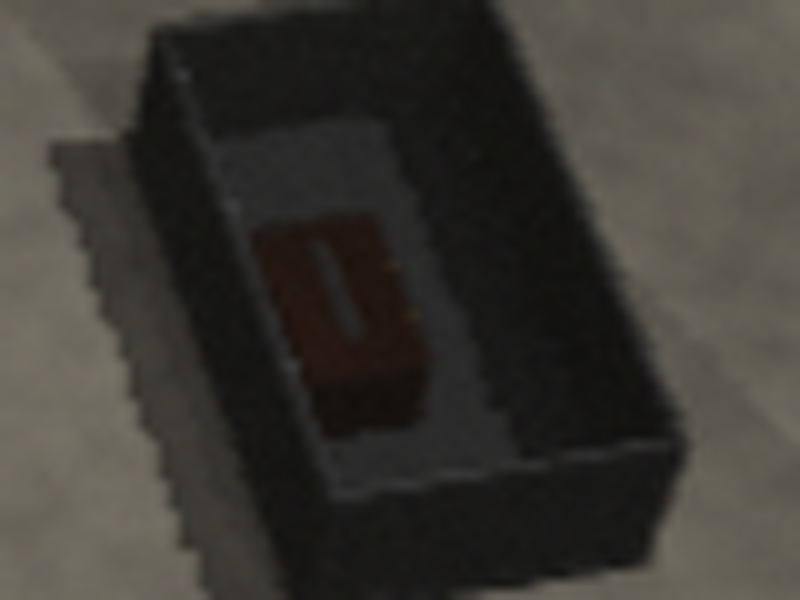

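View pics/w7c.png

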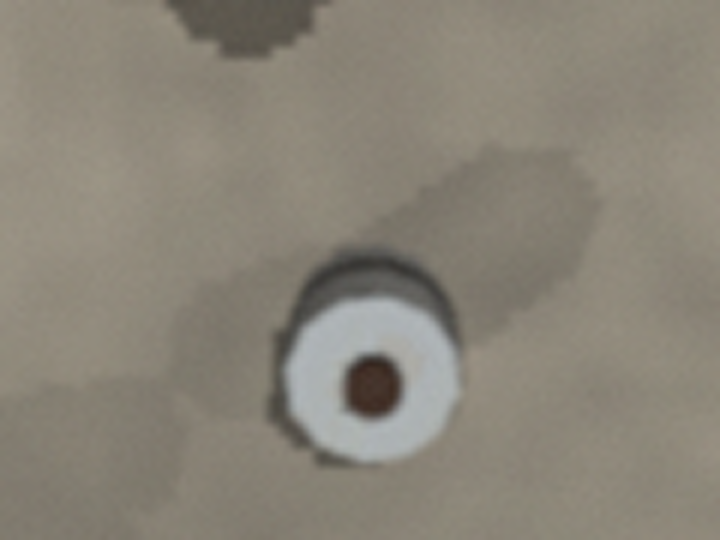

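The cover lies flat in the tin, near the wall on the -y side. The aluminium condenser is centred at (256,208) between the fingers.

```bash
python3 - <<'E'
from h import *
w=camera("wrist");st();print(ray(w,256,208.2,.031).round(4),proj(w,[[.5714,-.2632,.031]]))
E
```

```text
t 13.2 tcp [ 571.4 -261.7  104.9] X(jaw) [ 0.998  0.06  -0.   ] Y [-0.     0.001 -1.   ] F [ 0.1  0.6 -0.5] w 0.999
[ 0.5724 -0.2627  0.031 ] [[254.7047349  208.75240385]]
```

{"name": "arm_command", "arguments": {"deltas": [1,-1,-50,0,0,0,1,-1,-85,0,0,0,1,-1,-102,0,0,0,1,-1,-102,0,0,0]}}

```text
time: 13.7
tcp_pos: [0.5719, -0.2629, 0.0021]
tcp_rot: [-1.569, -0.046, 0.049]
contact_force: [0.2, 0.3, 0.3]
gripper_width: 0.999
```

{"name": "arm_command", "arguments": {"deltas": [0,0,0,0,0,0,0,0,0,0,0,0,0,0,0,0,0,0,0,0,0,0,0,0], "hand": 1}}

```text
time: 14.2
tcp_pos: [0.5735, -0.2648, 0.004]
tcp_rot: [-1.571, -0.048, 0.045]
contact_force: [-0.7, 0.4, 4.3]
gripper_width: 0.26
```

{"name": "arm_command", "arguments": {"deltas": [0,0,45,0,0,0,0,0,95,0,0,0,-8,40,125,0,0,0,-18,95,130,0,0,0,-29,150,130,0,0,0]}}

```text
time: 14.82
tcp_pos: [0.544, -0.1134, 0.1342]
tcp_rot: [-1.571, -0.047, 0.043]
contact_force: [0.6, 0.5, 0.3]
gripper_width: 0.259
```

{"name": "arm_command", "arguments": {"deltas": [-12,60,0,0,0,0,-24,120,0,0,0,0,-36,180,0,0,0,0,-48,240,0,0,0,0,-58,300,0,0,0,0]}}

```text
time: 15.45
tcp_pos: [0.4848, 0.1874, 0.133]
tcp_rot: [-1.57, -0.047, 0.046]
contact_force: [-0.0, 0.4, -1.3]
gripper_width: 0.257
```

{"name": "arm_command", "arguments": {"deltas": [-12,60,0,0,0,0,-22,115,0,0,0,0,-28,155,-10,0,0,0,-28,155,-20,0,0,0,-28,155,-20,0,0,0]}}

```text
time: 16.08
tcp_pos: [0.4565, 0.3395, 0.1113]
tcp_rot: [-1.573, -0.045, 0.049]
contact_force: [0.0, -0.1, -0.4]
gripper_width: 0.257
```

```bash
python3 - <<'E'
from h import *
st();w=camera("wrist");cv2.imwrite("pics/w8.png",w["frame"][:,:,::-1])
E
```

```text
t 16.07 tcp [456.5 339.5 111.3] X(jaw) [ 0.998  0.059 -0.003] Y [-0.002 -0.002 -1.   ] F [ 0.  -0.1 -0.4] w 0.257
```

View pics/w8.png

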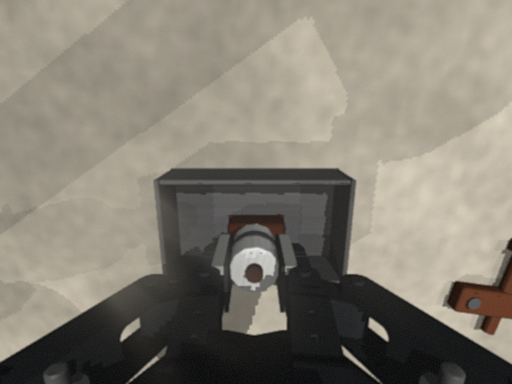

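```bash
python3 - <<'E'
from h import *
w=camera("wrist");st()
a=np.radians(3.6);Rz=np.array([[np.cos(a),-np.sin(a)],[np.sin(a),np.cos(a)]])
print(proj(w,[np.r_[Rz@[x,y]+[.4583,.3193],.05] for x,y in [(-.075,-.044),(.075,-.044),(.075,.044),(-.075,.044)]]).round(0))
print(proj(w,[np.r_[Rz@[x,y-.017]+[.4583,.3193],.03] for x,y in [(-.025,-.018),(.025,-.018),(.025,.018),(-.025,.018)]]).round(0))
print(ray(w,257,214,.03),proj(w,[[.4565,.3395,.004]]),ray(w,158,182,.05),ray(w,353,181,.05),ray(w,354,169,0.05))
E
```

```text
t 16.18 tcp [457.5 339.4 112.5] X(jaw) [ 0.998  0.058 -0.001] Y [-0.001 -0.001 -1.   ] F [-0.4 -0.2 -0.2] w 0.257
[[164. 285.]
 [346. 285.]
 [356. 181.]
 [153. 181.]]
[[226. 264.]
 [283. 263.]
 [284. 225.]
 [225. 225.]]
[0.45969397 0.33059112 0.03      ] [[253.8642511 195.3376022]] [0.3841656  0.35824883 0.05      ] [0.52853675 0.36748697 0.05      ] [0.52789295 0.37645595 0.05      ]
```

{"name": "arm_command", "arguments": {"deltas": [0,2,-45,0,0,0,0,2,-80,0,0,0,0,2,-95,0,0,0,0,2,-101,0,0,0,0,2,-103,0,0,0]}}

```text
time: 16.8
tcp_pos: [0.4586, 0.343, 0.0108]
tcp_rot: [-1.569, -0.047, 0.045]
contact_force: [-0.1, 0.1, 0.4]
gripper_width: 0.26
```

{"name": "arm_command", "arguments": {"deltas": [0,0,-1,0,0,0,0,0,-2,0,0,0]}}

```text
time: 17.05
tcp_pos: [0.4583, 0.3433, 0.0088]
tcp_rot: [-1.569, -0.048, 0.045]
contact_force: [0.7, 0.1, 0.0]
gripper_width: 0.262
```

{"name": "arm_command", "arguments": {"deltas": [0,0,-1,0,0,0,0,0,-2,0,0,0,0,0,-2,0,0,0]}}

```text
time: 17.42
tcp_pos: [0.4582, 0.3433, 0.008]
tcp_rot: [-1.57, -0.047, 0.046]
contact_force: [-4.0, -2.4, 11.6]
gripper_width: 0.256
```

{"name": "arm_command", "arguments": {"deltas": [0,0,1,0,0,0,0,0,1,0,0,0,0,0,1,0,0,0], "hand": 0}}

```text
time: 17.8
tcp_pos: [0.4574, 0.3426, 0.0065]
tcp_rot: [-1.57, -0.046, 0.047]
contact_force: [0.3, -0.1, -0.1]
gripper_width: 0.501
```

{"name": "arm_command", "arguments": {"deltas": [0,0,20,0,0,0,0,0,60,0,0,0,0,0,110,0,0,0,0,-40,140,0,0,-0.15,20,-90,150,0,0,-0.3]}}

```text
time: 18.42
tcp_pos: [0.4788, 0.2536, 0.1614]
tcp_rot: [-1.559, 0.186, -0.195]
contact_force: [0.6, 0.5, -0.6]
gripper_width: 0.502
```

```bash
python3 - <<'E'
from h import *
st();w=camera("wrist");cv2.imwrite("pics/w9.png",w["frame"][:,:,::-1])
s=camera("scene");crop(s,(368,160),40,10,"s9.png")
E
```

```text
t 18.43 tcp [478.8 253.6 161.4] X(jaw) [ 0.971 -0.24   0.005] Y [ 0.006  0.003 -1.   ] F [ 0.6  0.5 -0.6] w 0.502
```

View pics/w9.png

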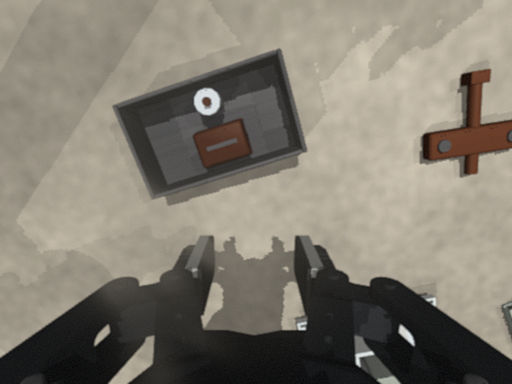

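View pics/s9.png

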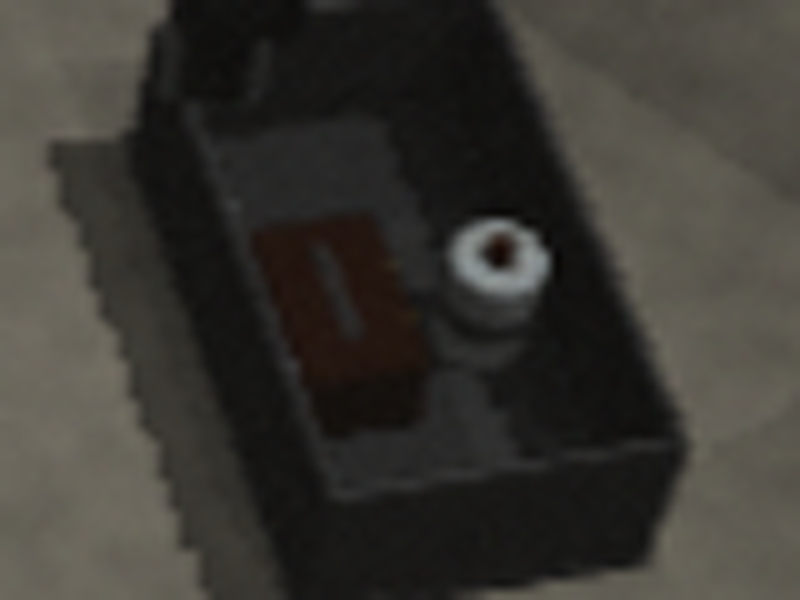

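Both parts stand in the tin, the condenser clear of the cover and the walls. Next, the lids.

{"name": "arm_command", "arguments": {"deltas": [12,-30,0,0,0,-0.172,24,-60,0,0,0,-0.344,36,-90,0,0,0,-0.516,48,-120,0,0,0,-0.688,60,-150,0,0,0,-0.86]}}

```text
time: 19.15
tcp_pos: [0.5379, 0.1023, 0.1576]
tcp_rot: [-1.393, 0.86, -0.86]
contact_force: [0.1, -0.1, -0.3]
gripper_width: 0.499
```

{"name": "arm_command", "arguments": {"deltas": [12,-30,-15,0,0,-0.172,24,-60,-30,0,0,-0.344,32,-80,-45,0,0,-0.503,32,-80,-45,0,0,-0.503]}}

```text
time: 19.65
tcp_pos: [0.569, 0.022, 0.111]
tcp_rot: [-1.195, 1.236, -1.233]
contact_force: [0.4, 1.0, 0.4]
gripper_width: 0.502
```

```bash
python3 - <<'E'
from h import *
st();w=camera("wrist");cv2.imwrite("pics/w10.png",w["frame"][:,:,::-1])
for l in ["tab_top","collar_top"]: print(l,[(np.round(r["point"],4).tolist(),round(r["conf"],2)) for r in recognise(w,l)])
print(crop(w,(254,200),90,4.4,"w10c.png"))
E
```

```text
t 19.65 tcp [569.  22. 111.] X(jaw) [-0.034 -0.999 -0.   ] Y [-0.002  0.    -1.   ] F [0.4 1.  0.4] w 0.502
tab_top [([0.3848, -0.0957, 0.0106], 0.77), ([0.5744, 0.0226, 0.0596], 0.6)]
collar_top []
(164, 132)
```

View pics/w10.png

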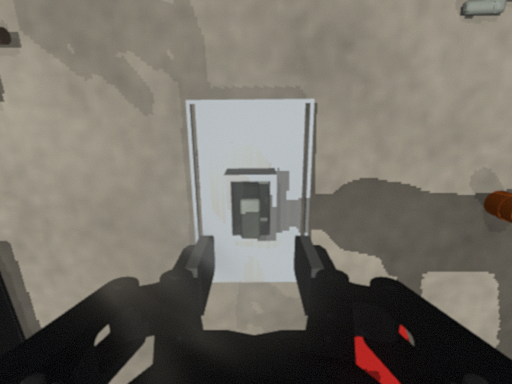

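View pics/w10c.png

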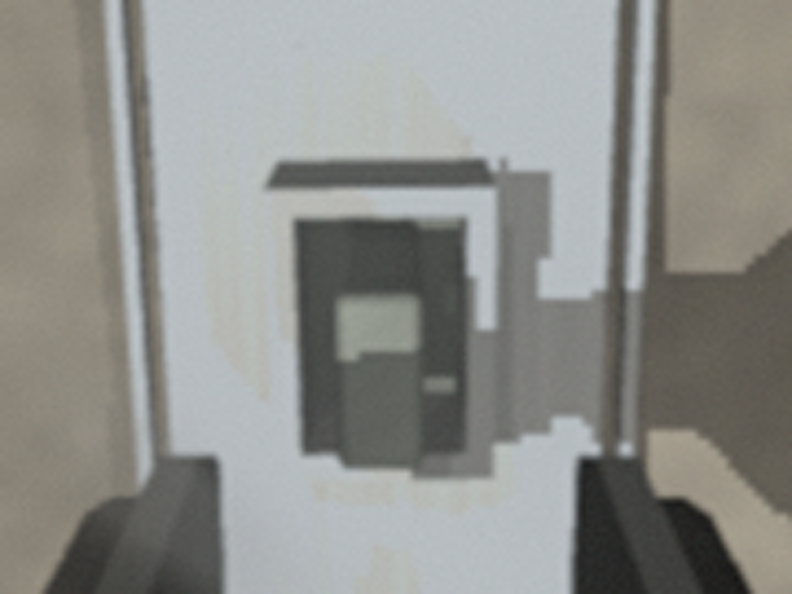

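```bash
python3 - <<'E'
from h import *
w=camera("wrist");st()
f=lambda a,b:(164+a/4.4,132+b/4.4)
print("tab",[ray(w,*f(*c),.068)[:2].round(4) for c in [(335,295),(419,295),(416,467),(343,467),(379,381)]])
print("lid edges",[ray(w,u,v,.016)[:2].round(4) for u,v in [(187,101),(314,101),(195.5,190),(307.5,190)]])
print("tcp proj",proj(w,[[.5695,.0225,.068]]), ray(w,254,218,.068))
c=np.array([(114,104),(281,50),(306,151),(152,197)])
E
```

```text
t 19.85 tcp [569.9  23.7 112.8] X(jaw) [-0.031 -1.    -0.   ] Y [ 0.001  0.    -1.   ] F [-0.2  0.1 -0.4] w 0.5
tab [array([0.584 , 0.0334]), array([0.5836, 0.0202]), array([0.5544, 0.0214]), array([0.5548, 0.0334]), array([0.5695, 0.027 ])]
lid edges [array([0.6523, 0.0755]), array([ 0.6492, -0.0264]), array([0.5786, 0.075 ]), array([ 0.5756, -0.0226])]
tcp proj [[256.48199539 218.37837058]] [0.56983695 0.02424158 0.068     ]
```

{"name": "arm_command", "arguments": {"deltas": [0,3,-35,0,0,0,0,3,-57,0,0,0,0,3,-67,0,0,0,0,3,-67,0,0,0]}}

```text
time: 20.35
tcp_pos: [0.5693, 0.0263, 0.0448]
tcp_rot: [-1.194, 1.233, -1.232]
contact_force: [0.4, -0.3, 0.5]
gripper_width: 0.496
```

```bash
python3 - <<'E'
from h import *
st();w=camera("wrist");print(crop(w,(254,220),90,4.4,"w11.png"))
w=camera("side");print(crop(w,(247,200),45,8,"d11.png"))
E
```

```text
t 20.35 tcp [569.3  26.3  44.8] X(jaw) [-0.032 -0.999 -0.   ] Y [-0.001  0.    -1.   ] F [ 0.4 -0.3  0.5] w 0.496
(164, 152)
(202, 166)
```

View pics/w11.png

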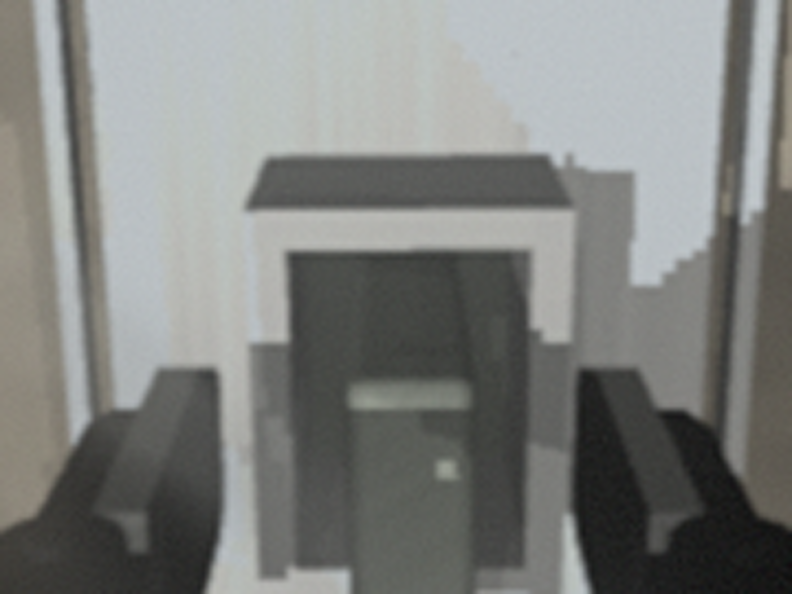

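View pics/d11.png

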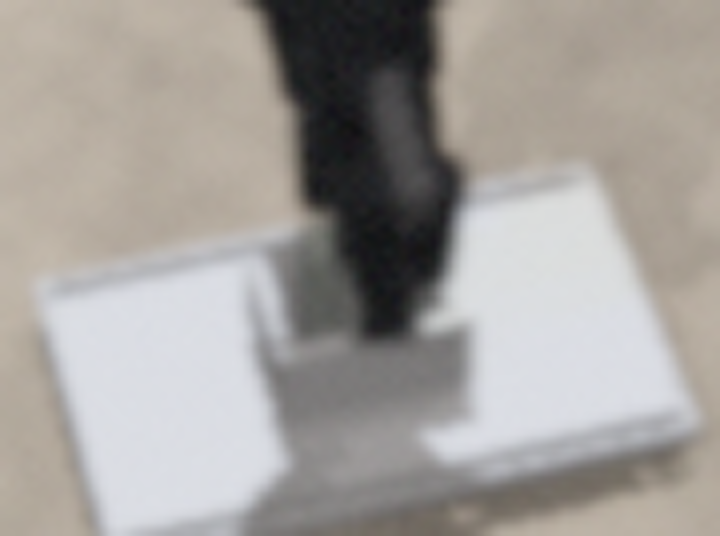

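{"name": "arm_command", "arguments": {"deltas": [0,-1,0,0,0,0,0,-1,0,0,0,0,0,-1,0,0,0,0,0,-1,0,0,0,0], "hand": 1}}

```text
time: 20.95
tcp_pos: [0.5706, 0.0248, 0.046]
tcp_rot: [-1.192, 1.232, -1.235]
contact_force: [-0.6, 0.9, 5.5]
gripper_width: 0.146
```

```bash
python3 - <<'E'
from h import *
st();w=camera("wrist");print(crop(w,(254,220),90,4.4,"w12.png"))
w=camera("side");print(crop(w,(247,200),45,8,"d12.png"))
E
```

```text
t 20.95 tcp [570.6  24.8  46. ] X(jaw) [-0.033 -0.999 -0.   ] Y [ 0.002  0.    -1.   ] F [-0.6  0.9  5.5] w 0.146
(164, 152)
(202, 166)
```

View pics/w12.png

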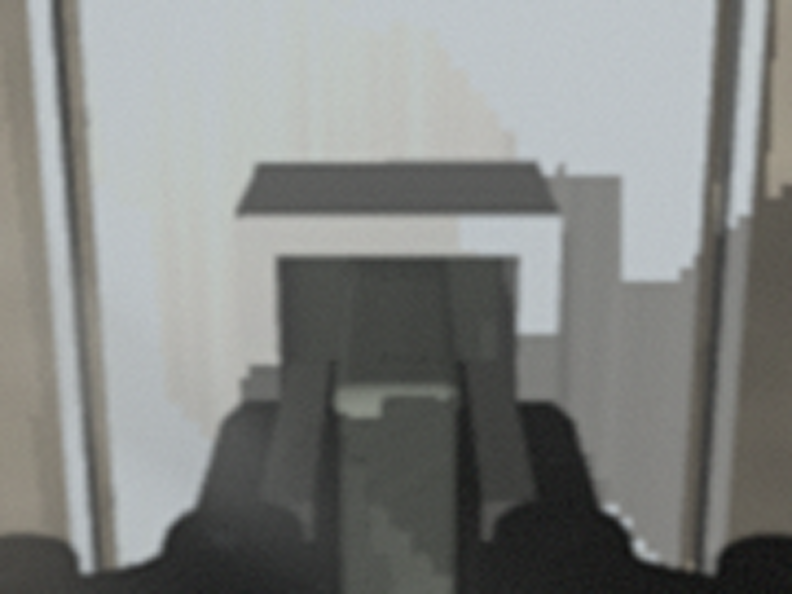

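View pics/d12.png

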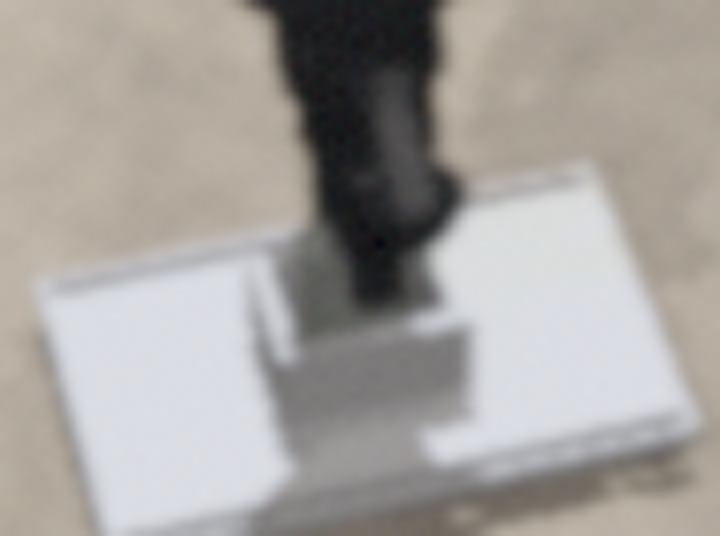

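Opening 0.146 fits the 14 mm tab, with the pads above the collar. I'll lift slowly.

{"name": "arm_command", "arguments": {"deltas": [0,0,3,0,0,0,0,0,10,0,0,0,0,0,20,0,0,0,0,0,30,0,0,0,0,0,40,0,0,0]}}

```text
time: 21.68
tcp_pos: [0.5697, 0.0247, 0.0857]
tcp_rot: [-1.193, 1.233, -1.234]
contact_force: [0.2, 0.5, -5.1]
gripper_width: 0.15
```

{"name": "arm_command", "arguments": {"deltas": [0,0,20,0,0,0,0,0,40,0,0,0,0,0,55,0,0,0,0,0,60,0,0,0]}}

```text
time: 22.18
tcp_pos: [0.5706, 0.0247, 0.1467]
tcp_rot: [-1.191, 1.231, -1.235]
contact_force: [0.3, 0.4, -5.3]
gripper_width: 0.146
```

```bash
python3 - <<'E'
from h import *
st();w=camera("wrist");cv2.imwrite("pics/w13.png",w["frame"][:,:,::-1])
w=camera("side");cv2.imwrite("pics/d13.png",cv2.resize(w["frame"][100:260,150:350,::-1],None,fx=4,fy=3.75))
E
```

```text
t 22.18 tcp [570.6  24.7 146.7] X(jaw) [-0.033 -0.999 -0.   ] Y [ 0.003  0.    -1.   ] F [ 0.3  0.4 -5.3] w 0.146
```

View pics/w13.png

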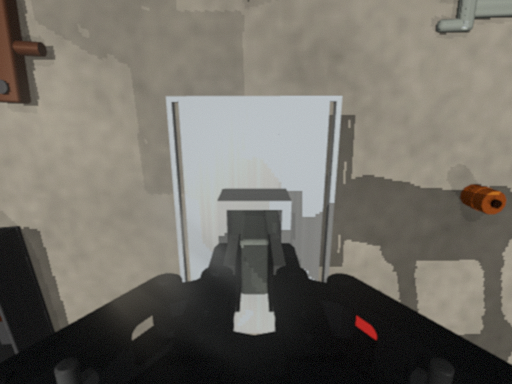

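View pics/d13.png

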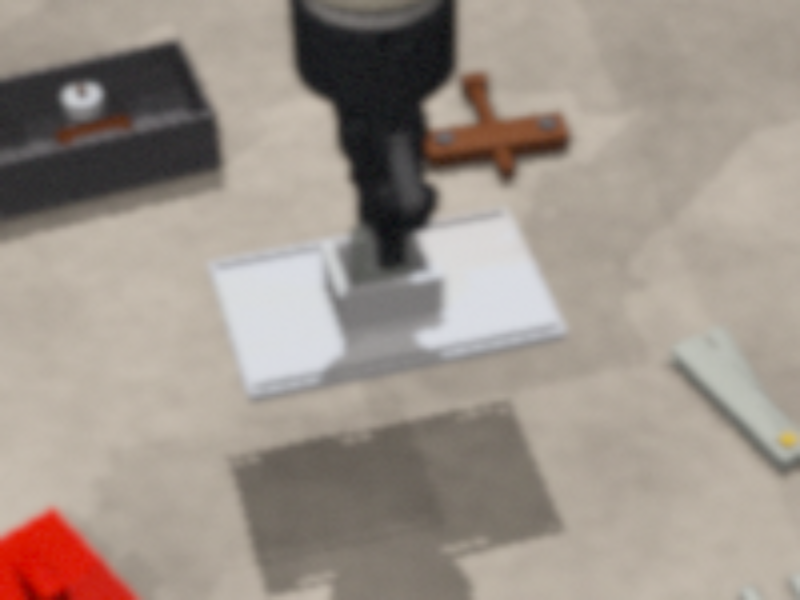

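```bash
python3 - <<'E'
from h import *
s=st();w=camera("wrist")
dz=s["tcp_pos"][2]-.046
cv2.imwrite("pics/w13c.png",cv2.resize(w["frame"][90:300,150:360,::-1],None,fx=2.85,fy=2.85,interpolation=cv2.INTER_CUBIC))
# outer lid top far corners
print([ray(w,u,v,dz+.016)[:2].round(4) for u,v in [(167,97),(341,97)]])
print("tab far edge",ray(w,255,239.5,dz+.068).round(4))
E
```

```text
t 22.27 tcp [570.   24.7 145.5] X(jaw) [-0.033 -0.999 -0.   ] Y [ 0.001  0.    -1.   ] F [ 0.1  0.2 -5.4] w 0.147
[array([0.6515, 0.0733]), array([ 0.6481, -0.0278])]
tab far edge [0.5832 0.0245 0.1675]
```

View pics/w13c.png

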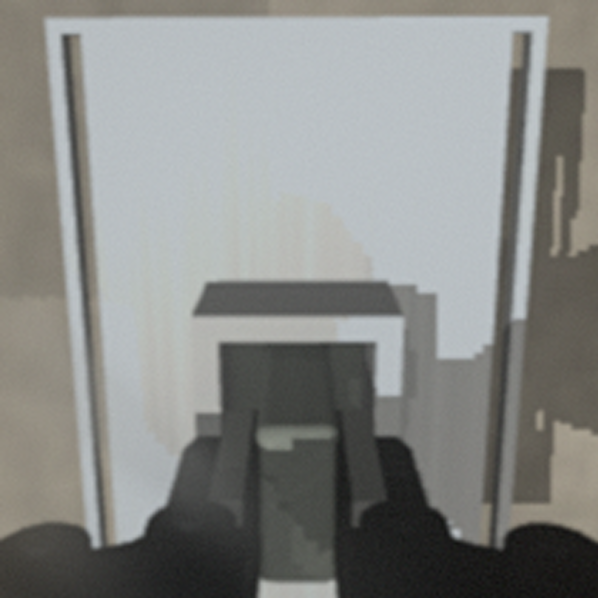

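{"name": "arm_command", "arguments": {"deltas": [-15,40,0,0,0,0.019,-33,90,0,0,0,0.038,-52,140,0,0,0,0.057,-71,190,0,0,0,0.076,-90,240,0,0,0,0.096]}}

```text
time: 22.95
tcp_pos: [0.4781, 0.2658, 0.1436]
tcp_rot: [-1.24, 1.163, -1.162]
contact_force: [0.9, 0.2, -5.3]
gripper_width: 0.145
```

{"name": "arm_command", "arguments": {"deltas": [-13,35,0,0,0,0,-20,54,-10,0,0,0,-20,54,-20,0,0,0,-20,54,-20,0,0,0]}}

```text
time: 23.45
tcp_pos: [0.4584, 0.3169, 0.1224]
tcp_rot: [-1.243, 1.164, -1.163]
contact_force: [-1.4, 0.0, -6.0]
gripper_width: 0.151
```

```bash
python3 - <<'E'
from h import *
s=st();w=camera("wrist");cv2.imwrite("pics/w14.png",w["frame"][:,:,::-1])
q=camera("side");cv2.imwrite("pics/d14.png",cv2.resize(q["frame"][70:190,100:260,::-1],None,fx=5,fy=5,interpolation=cv2.INTER_CUBIC))
q=camera("scene");cv2.imwrite("pics/s14.png",cv2.resize(q["frame"][100:220,290:450,::-1],None,fx=5,fy=5,interpolation=cv2.INTER_CUBIC));st()
E
```

```text
t 23.45 tcp [458.4 316.9 122.4] X(jaw) [ 0.063 -0.998  0.003] Y [-0.004 -0.003 -1.   ] F [-1.4  0.  -6. ] w 0.151
t 23.6 tcp [460.1 317.6 124.6] X(jaw) [ 0.061 -0.998  0.   ] Y [-0. -0. -1.] F [ 0.   0.3 -5.7] w 0.149
```

View pics/d14.png

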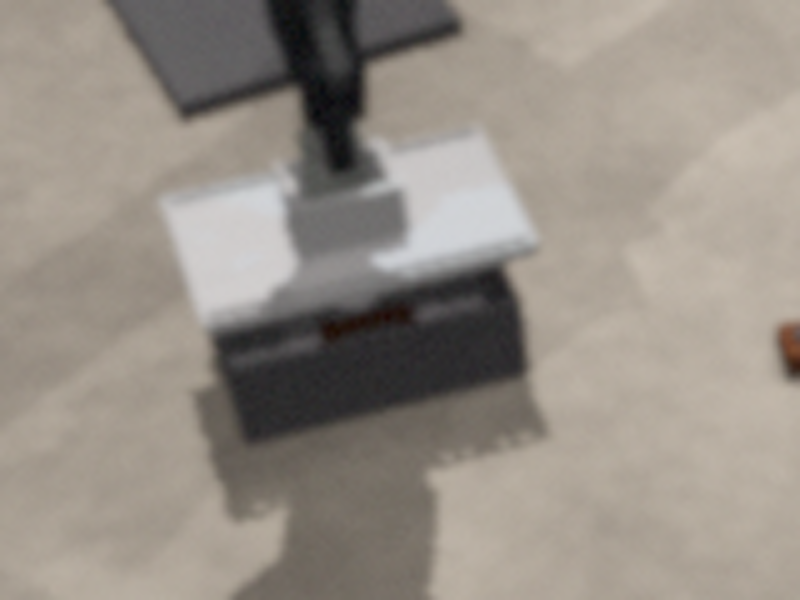

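View pics/s14.png

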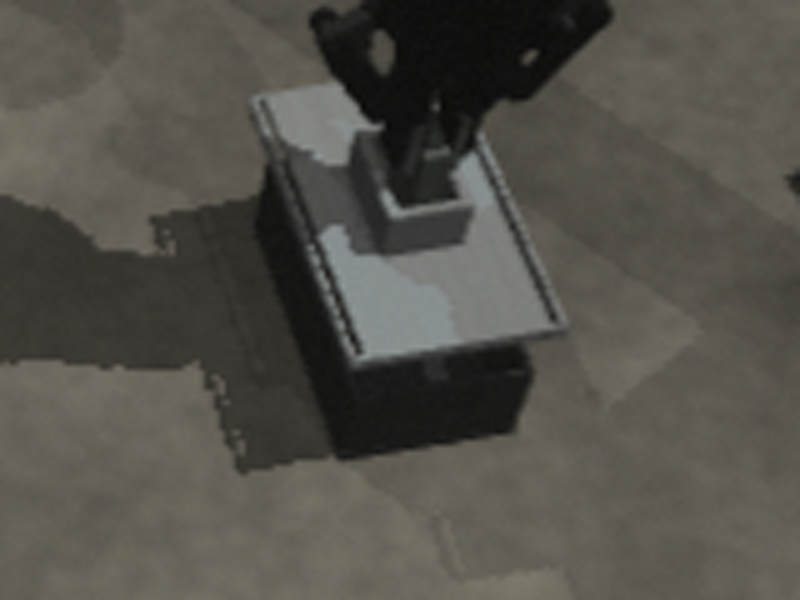

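View pics/w14.png

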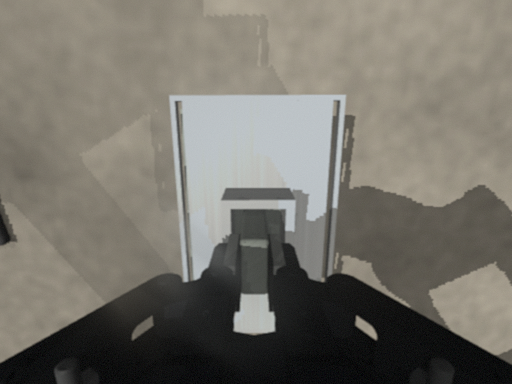

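```bash
cat >> h.py <<'E'
def quad(c,yaw,lx,ly,z):
    a=np.radians(yaw);M=np.array([[np.cos(a),-np.sin(a)],[np.sin(a),np.cos(a)]])
    return np.array([np.r_[M@[x*lx/2,y*ly/2]+c,z] for x,y in [(-1,-1),(1,-1),(1,1),(-1,1)]])
E
python3 - <<'E'
from h import *
s=st();z0=s["tcp_pos"][2]-.046
for n,(y0,y1,x0,x1) in {"side":(70,190,100,260),"scene":(100,220,290,450)}.items():
    q=camera(n);im=cv2.resize(q["frame"][y0:y1,x0:x1,::-1],None,fx=5,fy=5,interpolation=cv2.INTER_CUBIC)
    for Q,col in [(quad([.4583,.3193],3.6,.15,.088,.05),(0,255,0)),(quad([.4583,.3193],3.6,.15,.088,0),(0,255,0)),(quad([.4586,.3176],3.6,.164,.102,z0+.016),(0,0,255))]:
        u=((proj(q,Q)-[x0,y0]+.5)*5-.5);cv2.polylines(im,[np.int32(u.round())],True,col,1)
    cv2.imwrite(f"pics/ov_{n}.png",im)
E
```

```text
t 23.6 tcp [460.1 317.6 124.6] X(jaw) [ 0.061 -0.998  0.   ] Y [-0. -0. -1.] F [ 0.   0.3 -5.7] w 0.149
```

View pics/ov_side.png

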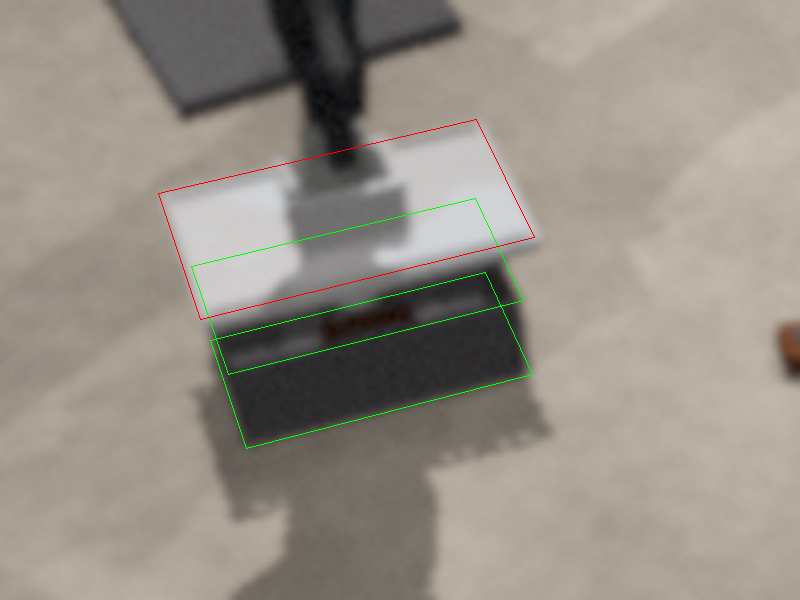

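View pics/ov_scene.png

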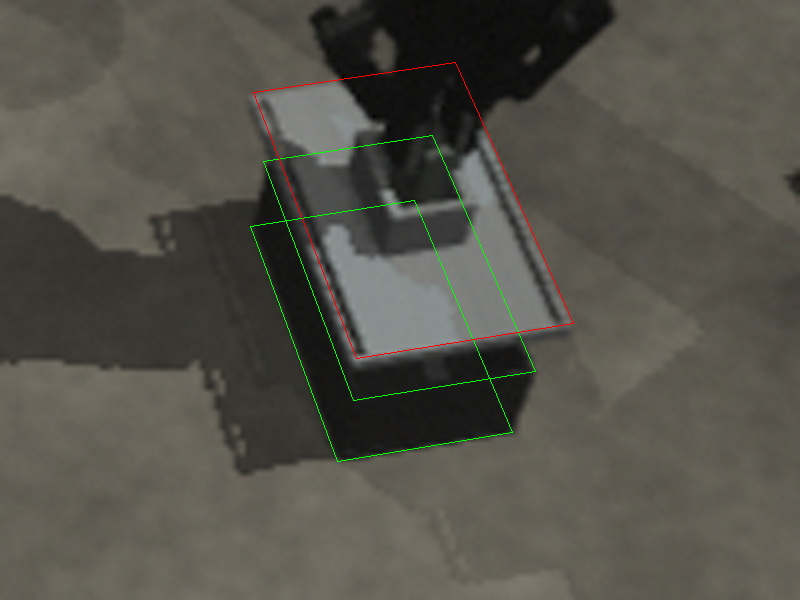

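```bash
python3 - <<'E'
from h import *
q=camera("side");p=camera("scene")
for n,c,f,(y0,y1,x0,x1) in [("side",q,"pics/side0.png",(105,165,130,210)),("scene",p,"pics/scene0.png",(122,194,335,400))]:
    im0=cv2.imread(f);k=8
    im=cv2.resize(im0[y0:y1,x0:x1],None,fx=k,fy=k,interpolation=cv2.INTER_CUBIC);im=cv2.convertScaleAbs(im,alpha=1.6,beta=20)
    for Q,col in [(quad([.4583,.3193],3.6,.15,.088,.05),(0,255,0)),(quad([.4583,.3193],3.6,.142,.080,.05),(0,255,255)),(quad([.4583,.3193],3.6,.15,.088,0),(0,255,0))]:
        u=((proj(c,Q)-[x0,y0]+.5)*k-.5);cv2.polylines(im,[np.int32(u.round())],True,col,1)
    cv2.imwrite(f"pics/ovt_{n}.png",im)
E
```

View pics/ovt_side.png

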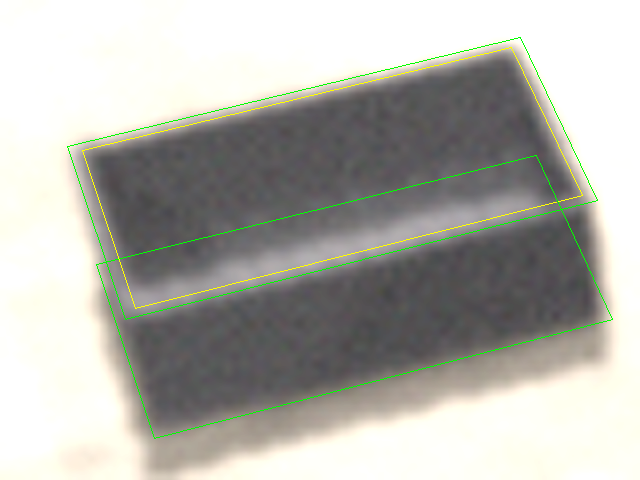

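View pics/ovt_scene.png

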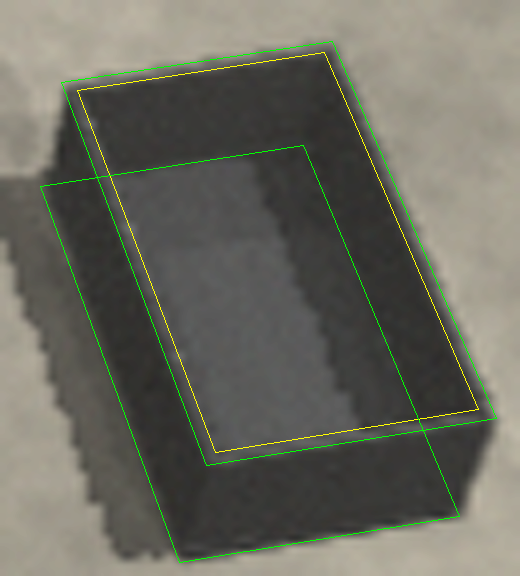

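{"name": "arm_command", "arguments": {"deltas": [0,2,-12,0,0,0,0,2,-22,0,0,0,0,2,-27,0,0,0,0,2,-30,0,0,0,0,2,-32,0,0,0]}}

```text
time: 24.42
tcp_pos: [0.4596, 0.3208, 0.0926]
tcp_rot: [-1.238, 1.163, -1.163]
contact_force: [0.3, -0.2, -4.8]
gripper_width: 0.15
```

```bash
python3 - <<'E'
from h import *
s=st()
q=camera("side");cv2.imwrite("pics/d15.png",cv2.resize(q["frame"][80:180,110:245,::-1],None,fx=5.9,fy=5.9,interpolation=cv2.INTER_CUBIC))
q=camera("scene");cv2.imwrite("pics/s15.png",cv2.resize(q["frame"][110:200,320:420,::-1],None,fx=6,fy=6,interpolation=cv2.INTER_CUBIC));st()
E
```

```text
t 24.43 tcp [459.6 320.8  92.6] X(jaw) [ 0.063 -0.998  0.   ] Y [ 0. -0. -1.] F [ 0.3 -0.2 -4.8] w 0.15
t 24.52 tcp [459.6 320.8  92.7] X(jaw) [ 0.063 -0.998 -0.   ] Y [ 0.  0. -1.] F [-0.8  0.4 -5.6] w 0.148
```

View pics/d15.png

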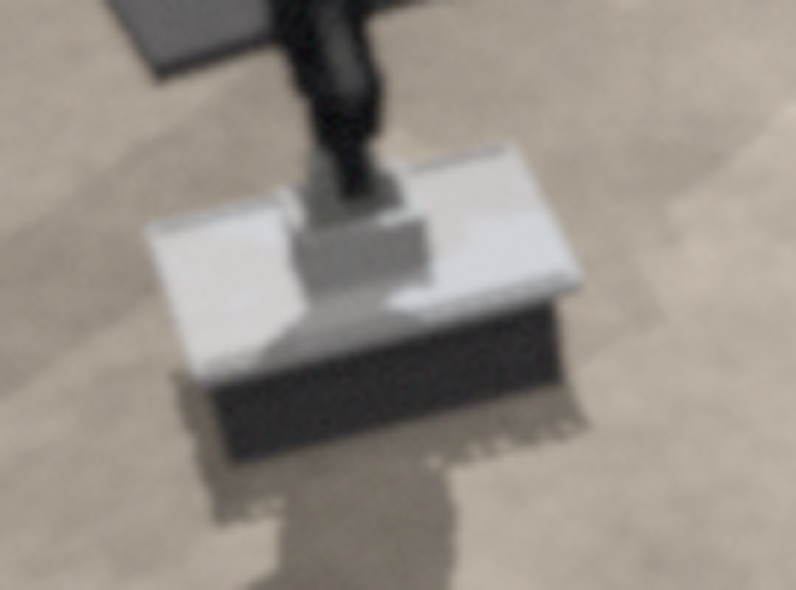

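View pics/s15.png

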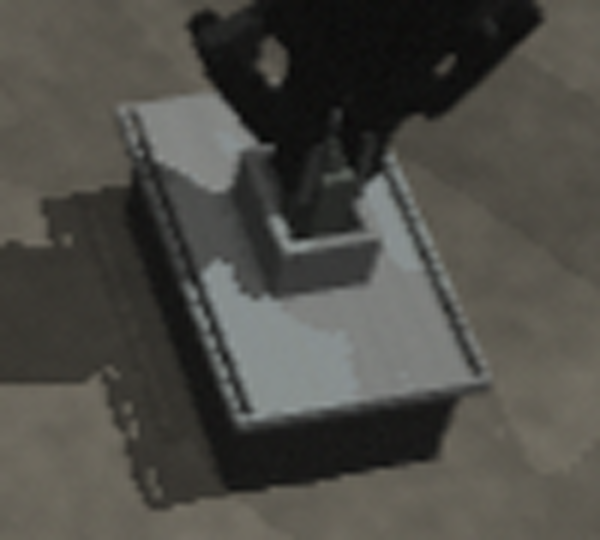

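{"name": "arm_command", "arguments": {"deltas": [0,-1,-1,0,0,0,0,-1,-2,0,0,0,0,-1,-3,0,0,0]}}

```text
time: 24.9
tcp_pos: [0.4597, 0.3198, 0.0899]
tcp_rot: [-1.238, 1.163, -1.163]
contact_force: [-0.8, -0.0, -5.2]
gripper_width: 0.147
```

{"name": "arm_command", "arguments": {"deltas": [0,0,-1,0,0,0,0,0,-2,0,0,0,0,0,-2,0,0,0]}}

```text
time: 25.28
tcp_pos: [0.4596, 0.3197, 0.088]
tcp_rot: [-1.238, 1.163, -1.163]
contact_force: [-1.0, -0.5, -3.1]
gripper_width: 0.149
```

{"name": "arm_command", "arguments": {"deltas": [0,0,-1,0,0,0,0,0,-2,0,0,0,0,0,-3,0,0,0,0,0,-3,0,0,0]}}

```text
time: 25.78
tcp_pos: [0.4596, 0.3198, 0.088]
tcp_rot: [-1.238, 1.163, -1.163]
contact_force: [-9.1, -5.3, 16.4]
gripper_width: 0.149
```

```bash
python3 - <<'E'
from h import *
s=st()
q=camera("side");cv2.imwrite("pics/d16.png",cv2.resize(q["frame"][80:180,110:245,::-1],None,fx=5.9,fy=5.9,interpolation=cv2.INTER_CUBIC))
q=camera("scene");cv2.imwrite("pics/s16.png",cv2.resize(q["frame"][110:200,320:420,::-1],None,fx=6,fy=6,interpolation=cv2.INTER_CUBIC));st()
E
```

```text
t 25.77 tcp [459.6 319.8  88. ] X(jaw) [ 0.063 -0.998  0.   ] Y [-0. -0. -1.] F [-9.1 -5.3 16.4] w 0.149
t 25.88 tcp [459.6 319.8  88. ] X(jaw) [ 0.063 -0.998  0.   ] Y [-0. -0. -1.] F [-8.8 -5.1 15.1] w 0.146
```

View pics/d16.png

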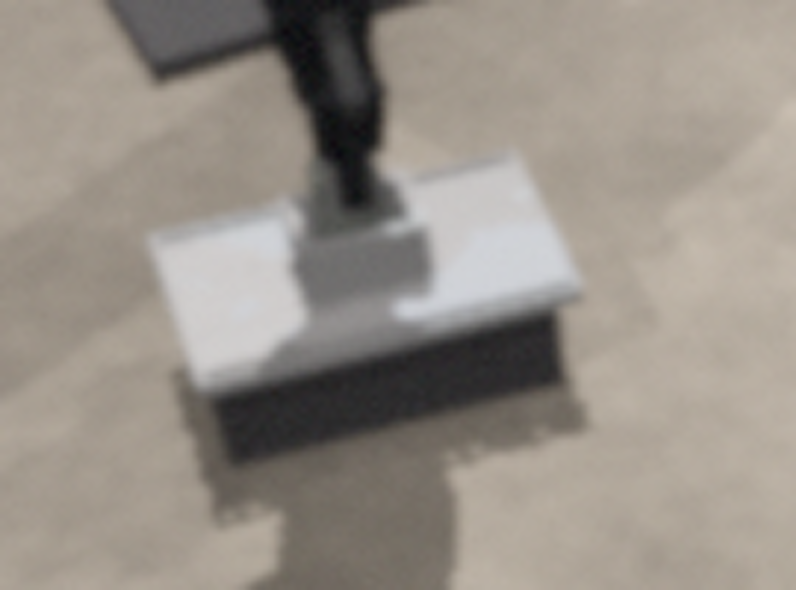

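View pics/s16.png

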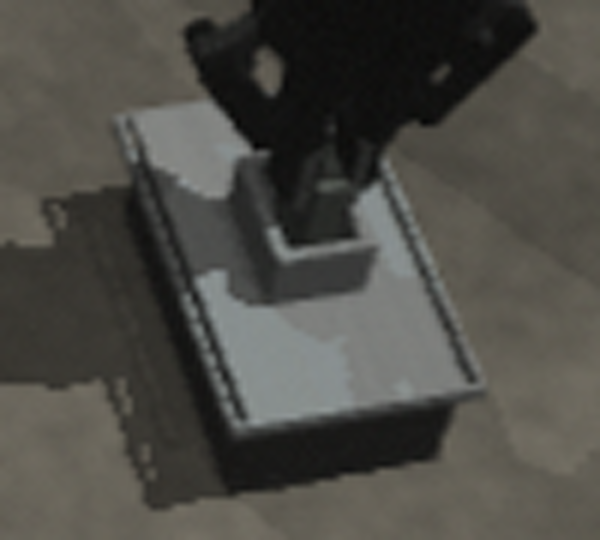

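```bash
python3 - <<'E'
from h import *
for n,(y0,y1,x0,x1) in {"side":(80,180,110,245),"scene":(110,200,320,420)}.items():
    q=camera(n);im=cv2.resize(q["frame"][y0:y1,x0:x1,::-1],None,fx=5.9,fy=5.9,interpolation=cv2.INTER_CUBIC)
    for Q,col in [(quad([.4583,.3193],3.6,.15,.088,0),(0,255,0)),(quad([.4583,.3193],3.6,.164,.102,.051),(0,0,255)),(quad([.4583,.3193],3.6,.164,.102,.058),(0,0,255)),(quad([.4583,.3193],3.6,.030,.014,.110),(255,0,255)),(quad([.4583,.3193],3.6,.054,.040,.086),(255,255,0))]:
        u=((proj(q,Q)-[x0,y0]+.5)*5.9-.5);cv2.polylines(im,[np.int32(u.round())],True,col,1)
    cv2.imwrite(f"pics/ov2_{n}.png",im)
st()
E
```

```text
t 25.98 tcp [459.6 319.8  88. ] X(jaw) [ 0.063 -0.998  0.   ] Y [-0. -0. -1.] F [-8.9 -5.5 16. ] w 0.152
```

View pics/ov2_side.png

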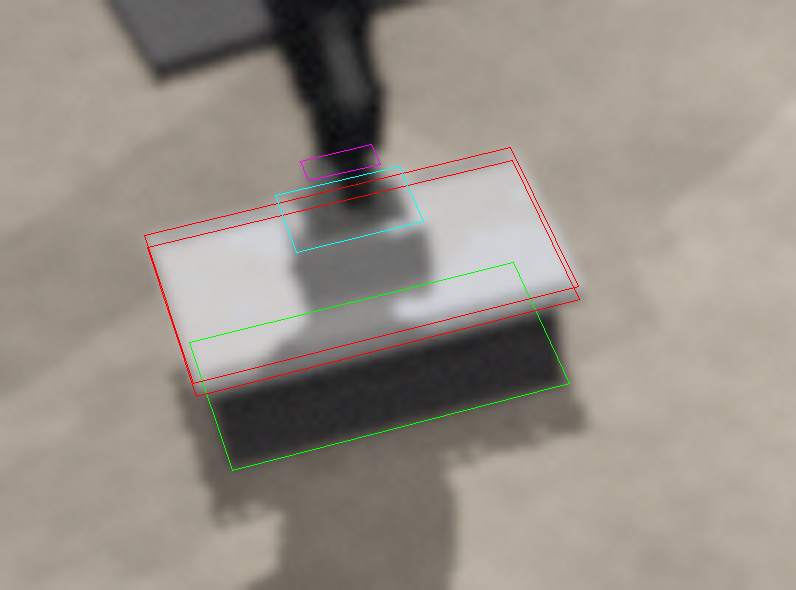

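View pics/ov2_scene.png

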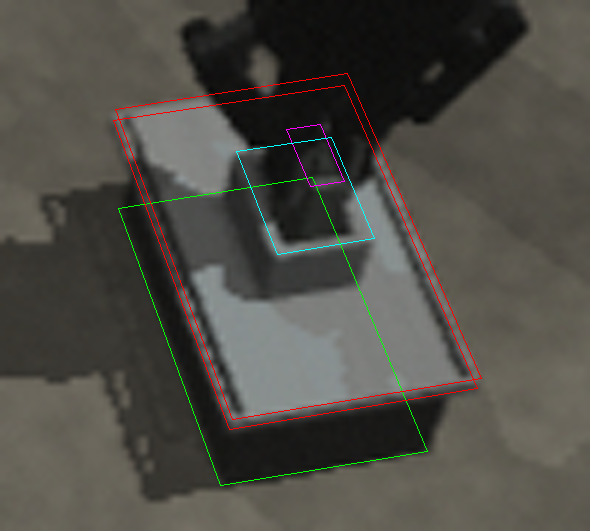

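The scene overlay agrees with a fully seated lid to within about a pixel, and TCP z 88 − 46 = 42 mm matches the seated height. I'll ease the push and release the tab.

{"name": "arm_command", "arguments": {"deltas": [0,0,1,0,0,0,0,0,2,0,0,0]}}

```text
time: 26.22
tcp_pos: [0.4596, 0.3198, 0.0881]
tcp_rot: [-1.238, 1.163, -1.163]
contact_force: [-4.1, -2.5, 0.6]
gripper_width: 0.148
```

{"name": "arm_command", "arguments": {"deltas": [0,0,0,0,0,0,0,0,0,0,0,0,0,0,0,0,0,0,0,0,0,0,0,0], "hand": -1}}

```text
time: 26.72
tcp_pos: [0.4598, 0.3198, 0.0867]
tcp_rot: [-1.238, 1.163, -1.163]
contact_force: [-0.4, -0.5, 1.1]
gripper_width: 0.976
```

```bash
python3 - <<'E'
from h import *
st();w=camera("wrist");cv2.imwrite("pics/w17.png",w["frame"][:,:,::-1]);print(crop(w,(254,220),90,4.4,"w17c.png"))
f=lambda a,b:(164+a/4.4,152+b/4.4)
q=camera("side");cv2.imwrite("pics/d17.png",cv2.resize(q["frame"][80:180,110:245,::-1],None,fx=5.9,fy=5.9,interpolation=cv2.INTER_CUBIC))
E
```

```text
t 26.73 tcp [459.8 319.8  86.7] X(jaw) [ 0.063 -0.998 -0.   ] Y [ 0.  0. -1.] F [-0.4 -0.5  1.1] w 0.976
(164, 152)
```

View pics/w17c.png

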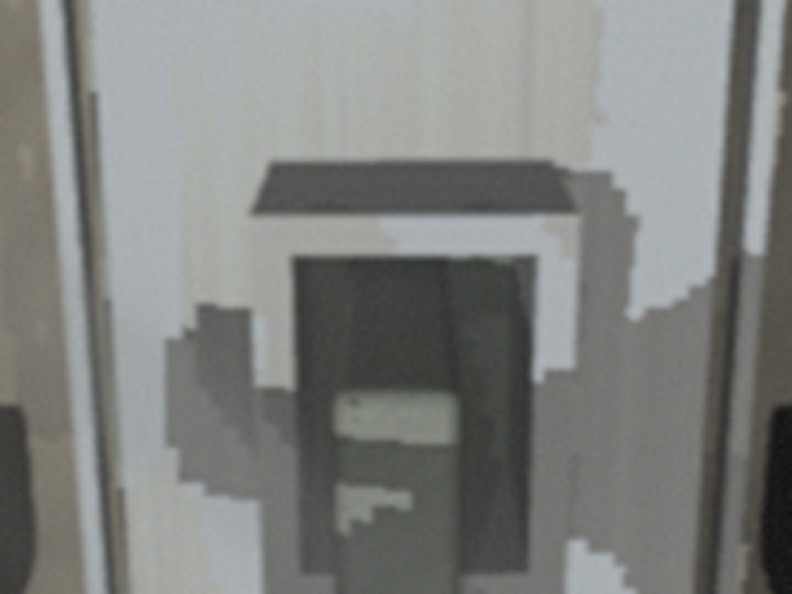

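View pics/d17.png

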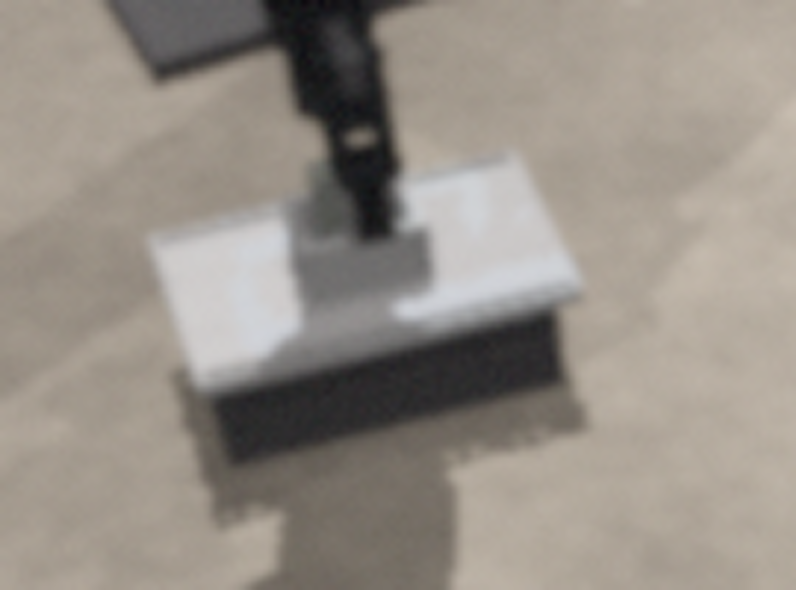

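The tab is free and the lids haven't moved. The collar's centre (crop column 415) sits about 2 mm to the -y side of the finger mid-plane (396–399), so I'll shift by that and lower to the collar.

{"name": "arm_command", "arguments": {"deltas": [0,-2,-10,0,0,0,0,-2,-20,0,0,0,0,-2,-27,0,0,0,0,-2,-27,0,0,0]}}

```text
time: 27.32
tcp_pos: [0.4587, 0.3172, 0.0585]
tcp_rot: [-1.241, 1.164, -1.163]
contact_force: [0.6, 0.4, -0.2]
gripper_width: 1.0
```

```bash
python3 - <<'E'
from h import *
st();w=camera("wrist");cv2.imwrite("pics/w18.png",w["frame"][:,:,::-1])
q=camera("side");cv2.imwrite("pics/d18.png",cv2.resize(q["frame"][80:180,110:245,::-1],None,fx=5.9,fy=5.9,interpolation=cv2.INTER_CUBIC));st()
E
```

```text
t 27.32 tcp [458.7 317.2  58.5] X(jaw) [ 0.063 -0.998  0.001] Y [-0.002 -0.001 -1.   ] F [ 0.6  0.4 -0.2] w 1.0
t 27.43 tcp [459.6 317.7  59.6] X(jaw) [ 0.063 -0.998  0.   ] Y [-0. -0. -1.] F [ 0.3 -0.1 -0.1] w 0.999
```

View pics/w18.png

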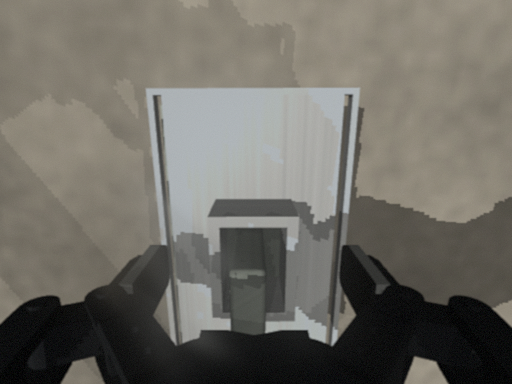

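View pics/d18.png

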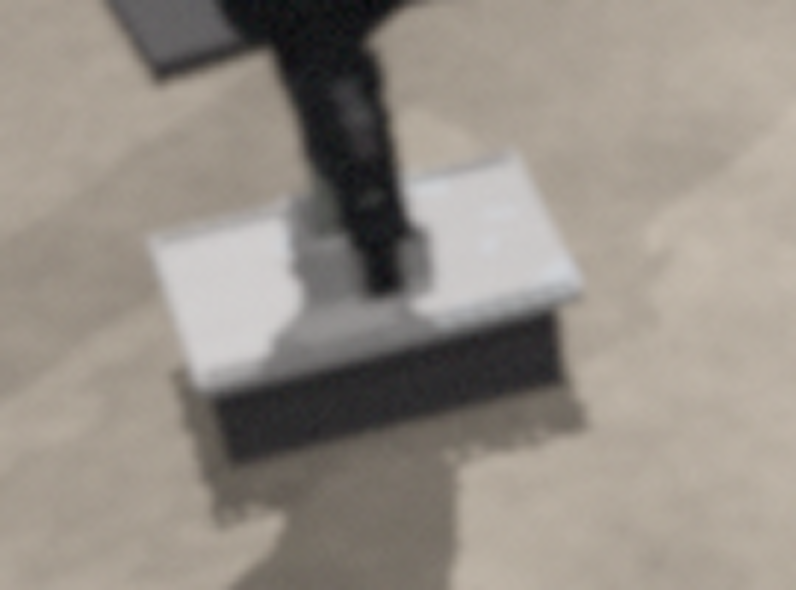

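{"name": "arm_command", "arguments": {"deltas": [0,0,0,0,0,0,0,0,0,0,0,0,0,0,0,0,0,0,0,0,0,0,0,0,0,0,0,0,0,0], "hand": 1}}

```text
time: 28.05
tcp_pos: [0.4601, 0.318, 0.0604]
tcp_rot: [-1.237, 1.162, -1.163]
contact_force: [0.8, -0.4, 3.4]
gripper_width: 0.458
```

```bash
python3 - <<'E'
from h import *
st();w=camera("wrist");cv2.imwrite("pics/w19.png",w["frame"][:,:,::-1]);st()
E
```

```text
t 28.05 tcp [460.1 318.   60.4] X(jaw) [ 0.063 -0.998 -0.   ] Y [ 0.001  0.001 -1.   ] F [ 0.8 -0.4  3.4] w 0.458
t 28.1 tcp [460.1 318.   60.4] X(jaw) [ 0.063 -0.998 -0.   ] Y [ 0.001  0.001 -1.   ] F [ 0.4 -0.6  5.1] w 0.456
```

View pics/w19.png

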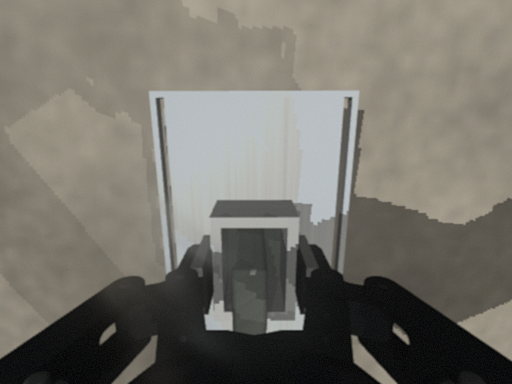

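{"name": "arm_command", "arguments": {"deltas": [0,0,3,0,0,0,0,0,8,0,0,0,0,0,15,0,0,0,0,0,22,0,0,0,0,0,30,0,0,0]}}

```text
time: 28.72
tcp_pos: [0.4596, 0.3177, 0.0903]
tcp_rot: [-1.238, 1.163, -1.163]
contact_force: [0.3, -0.1, -2.6]
gripper_width: 0.459
```

```bash
python3 - <<'E'
from h import *
q=camera("side");cv2.imwrite("pics/d20.png",cv2.resize(q["frame"][70:180,110:245,::-1],None,fx=5.4,fy=5.4,interpolation=cv2.INTER_CUBIC));st()
E
```

```text
t 28.77 tcp [460.4 318.2  91.7] X(jaw) [ 0.063 -0.998 -0.001] Y [ 0.002  0.001 -1.   ] F [ 0.1 -0.1 -3.2] w 0.449
```

View pics/d20.png

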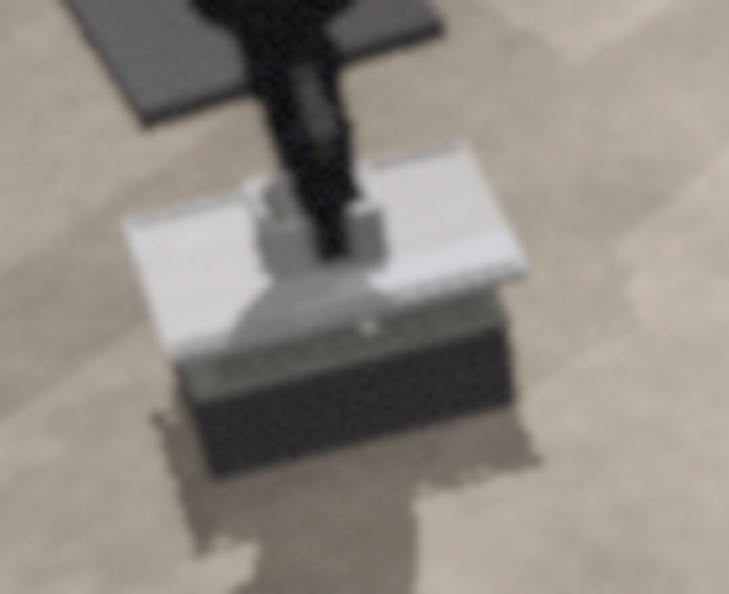

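The outer lid is rising alone (load about -3 N, matching 0.30 kg) and the inner lid stays seated on the tin. I'll continue straight up.

{"name": "arm_command", "arguments": {"deltas": [0,0,10,0,0,0,0,0,22,0,0,0,0,0,34,0,0,0,0,0,46,0,0,0,0,0,56,0,0,0]}}

```text
time: 29.4
tcp_pos: [0.4598, 0.3179, 0.1469]
tcp_rot: [-1.237, 1.162, -1.163]
contact_force: [-0.1, 0.7, -2.8]
gripper_width: 0.457
```

{"name": "arm_command", "arguments": {"deltas": [0,0,6,0,0,0,0,0,10,0,0,0,0,0,12,0,0,0,0,0,12,0,0,0]}}

```text
time: 29.9
tcp_pos: [0.4594, 0.3176, 0.1576]
tcp_rot: [-1.239, 1.163, -1.163]
contact_force: [-0.0, 0.1, -2.8]
gripper_width: 0.457
```

```bash
python3 - <<'E'
from h import *
s=st()
for n,(y0,y1,x0,x1) in {"side":(50,180,105,245),"scene":(80,200,310,430)}.items():
    q=camera(n);cv2.imwrite(f"pics/f_{n}.png",cv2.resize(q["frame"][y0:y1,x0:x1,::-1],None,fx=4.6,fy=4.6,interpolation=cv2.INTER_CUBIC))
w=camera("wrist");cv2.imwrite("pics/f_wrist.png",w["frame"][:,:,::-1])
st()
E
```

```text
t 29.9 tcp [459.4 317.6 157.6] X(jaw) [ 0.063 -0.998  0.   ] Y [-0. -0. -1.] F [-0.   0.1 -2.8] w 0.457
t 30.05 tcp [459.3 317.5 157.3] X(jaw) [ 0.063 -0.998  0.   ] Y [-0.001 -0.    -1.   ] F [ 0.6 -0.9 -3.4] w 0.451
```

View pics/f_side.png

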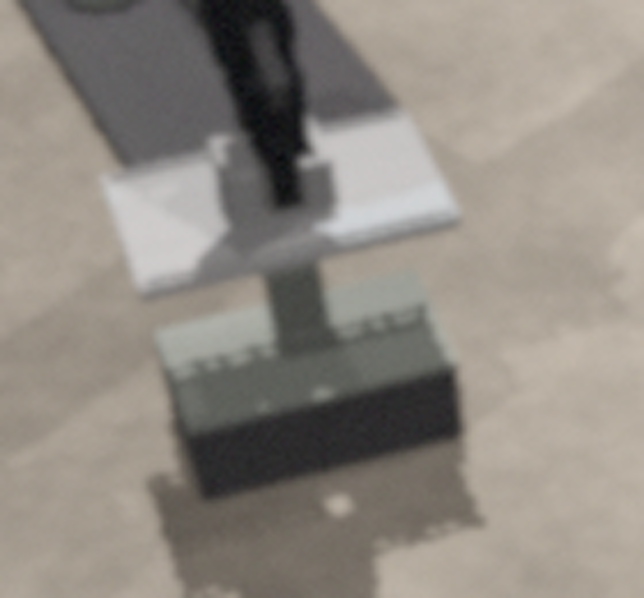

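View pics/f_scene.png

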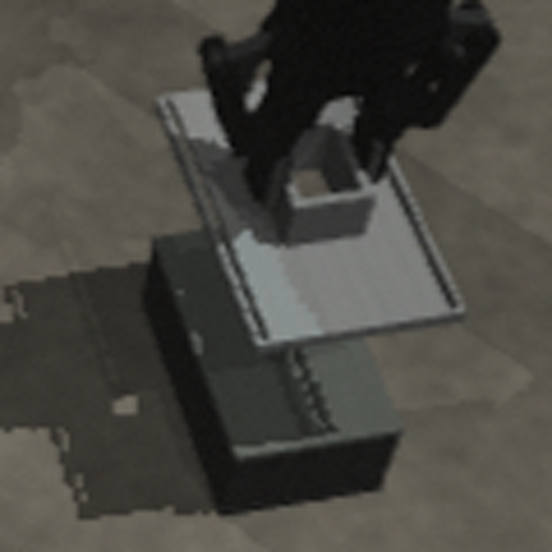

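View pics/f_wrist.png

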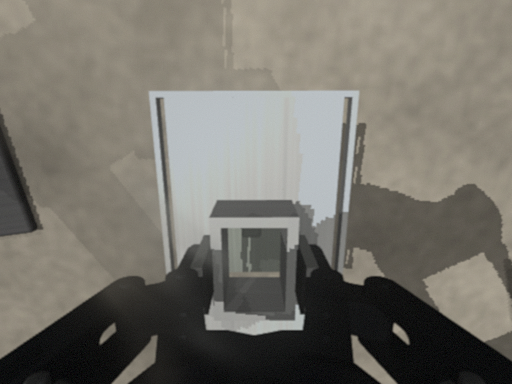

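The inner lid sits flush on the tin. The outer lid is level and about 97 mm above where it sat nested, so its skirt is at about 148 mm against 110 mm for the tab top, roughly 38 mm clear. Handing in.

```bash
python3 - <<'E'
from plant import finish_job
print(finish_job())
E
```

```text
the job is handed in; nothing more can be done
None
```

The job is handed in at about 30 s of the 72 s allowed. The condenser and points cover are in the tin and the inner lid is seated on it. The gripper is holding the outer lid by its collar, level above the tin.

**Last checks:**
- **Outer lid:** it is about 97 mm above its nested position, so its skirt is roughly 38 mm above the tab. The load reads about 3 N, which fits the outer lid alone.
- **Inner lid:** in the final side and scene pictures it lies flush on the tin's rim. Its seating height came out at 42 mm (TCP 88 mm minus 46 mm at the grasp), as specified.
- **Parts in the tin:** both stood clear of each other and of the walls when last seen, before the lid went on.
- **Bystanders:** I never went near the puller, feeler gauge or wrench, but I took no final picture of them. The decoys weren't moved either.

**What went wrong or disagreed:**
- **Fingertips:** they turned out to be about 20 mm farther back than stated. My first grasp of the cover closed on top of it at about 10 N. The cover stayed where it was. I found the offset by touching the bare bench (about 20 N) and allowed for it afterwards.
- **Side camera:** it placed the tin a millimetre or two differently from the scene and wrist cameras. I went by those two, and the lid seated without catching.

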